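# Pack a cabinet's walnut fittings into the fitted tray

### The arm

A 6-joint arm with a two-finger parallel gripper is mounted at the origin on the work surface. World frame = base frame: x ahead of the robot, y to its left, z up, the work surface at z = 0. Lengths are in mm, angles in rad, forces in N, time in s.
With the tool pointing down it reaches from about 400 to 925 mm from the base axis. Payload 12.5 kg.
Tool frame: the origin (TCP) lies on the mounting face of the last link; the fingertips stand 190 mm ahead of it and the grasp point (between the pads) lies 171 mm ahead of it; x points along the fingers, y is the direction in which the jaws open and shut, and the axes are right-handed (so a half turn about x gives the same grasp; the last joint's range is limited). The gripper opens to 95 mm and grips with 3 to 60 N. Pads are 20 mm wide; open, the fingers measure 119 mm over their backs; the gripper's body (75 mm by 180 mm) begins 59 mm behind the grasp point.
Start: joints at [1.088, 0.491, 1.559, -0, 1.092, -0.106], TCP at [229.943, 581.163, 404.761] pointing down, gripper open.
Joint ranges: [-3.1, 3.1], [-0.84, 2.19], [0.05, 2.79], [-1.13, 4.28], [0.06, 2.93], [-2.69, 2.69]. Speed limits (rad/s): [2.22, 2.22, 2.79, 3.14, 3.14, 3.14].

### API

Orientations are given as [roll, pitch, yaw] about the fixed x, y, z axes, in that order (R = Rz(yaw) Ry(pitch) Rx(roll)).
In Python, from cell import env, eyes gives the robot as it stands. The module is installed in compiled form; this text tells all that it offers.
- The arm moves only by the tool jog_arm, never from a script. Its argument "deltas" is one flat list of numbers, 7 for each row, row after row: the shift along the tool's x, y, z in mm, then the turn, a rotation vector about the tool's x, y, z in rad, then the opening, from 0 (shut) to 1 (fully open). A call has 1 to 10 rows; each row shifts and turns the pose as measured when the row begins, along the tool's axes as they then stand; what a row does not reach is not made up. A row lasts 1/8 s, in which the tool goes at most 62.5 mm and 10.7 degrees, less where a joint would pass 70% of its speed; a pose out of reach is approached as far as the arm can. A call is refused whole if a number of a shift passes 62.5 or a number of a turn 0.188, either way. A call with a gripper value outside its range is refused whole. The fingers move at their own pace and stop on an object; the grip force is fixed at half the most. Time passes only in rows, so rows that do not move let the fingers close. It gives the time, the measured TCP pose, the force and the opening at its end, in the units of the state.
- env.state(): the state, without advancing time (a new reading comes with each control period).
- eyes.read_camera(name): name is "scene" or "side" or "wrist"; returns a dict with "image" (384x512x3 uint8, red, green, blue), "fovy" (degrees; the focal length in pixels is half the picture's height over the tangent of half this angle, whatever the lens; pixels are square), "cx", "cy" (the principal point, pixels), "world_from_camera" (4x4, takes a point from camera to world coordinates). Camera axes: x right, y up, looking along -z (the intrinsics and any distortion apply to the point x, -y, -z); pixel columns grow to the right and rows downward; lengths in mm; the calibration is good to about 2 mm. The wrist camera is an equidistant fisheye: a pixel r from the principal point sees the ray r / f radians off the axis. A picture is of the moment at which its call begins. There is no depth.
- env.job_done(): hands the job in, once; it reports no verdict.
The state is a dict: "t": time; "joints": joint angles; "qvel": joint speeds; "tau": joint torques, N m; "eef_pos": TCP position; "tcp_rot": TCP orientation; "ft_force": force on the tool from outside, world axes, zero at the start; "moment": the same for the moment, N m; "opening": opening from 0.0 (shut) to 1.0 (fully open).
Only numpy, scipy, OpenCV 4.12 (cv2) and the standard library are available. Lean on these libraries where they do the work, as an engineer would, in place of code of your own. Each camera call takes 0.05 s, during which the arm holds its last target.

### The job

Pack one cabinet's set of walnut fittings into the tray, each set down flat and upright in the recess cut to its shape: the small drawer knob in the small round one, the solid bun foot in the large round one, the square foot in the square one and the long bar pull in the long slot. The short pull and the bored-through ring belong to another order: leave them where they lie on the bench.

Things in the scene. Friction and masses are not known exactly. Their poses are not given: they have to be found in the camera images.
- knob: Dark walnut. Origin: centre of the underside, z up. Round drawer knob standing on its stem: foot dia 28 mm, neck dia 20 mm at 12 mm height, head dia 36 mm from 19 to 31 mm height (easy to grip), overall 34 mm tall. About 22 g.
- bun_foot: Dark walnut. Origin: centre of the underside, z up. Solid round bun foot for a cabinet: dia 54 mm (46 mm at top and bottom), 32 mm tall, plain closed top. About 50 g.
- square_foot: Dark walnut. Origin: centre of the underside, z up. Square cabinet foot: 40 x 40 mm, 40 mm tall, its lowest 6 mm stepped in to 32 x 32 mm; sides along its x and y. About 45 g.
- long_pull: Dark walnut. Origin: centre of the underside, z up. Long bar pull lying on its two feet: 96 mm long along its y, 20 mm wide along x, 30 mm tall (bar 14 mm thick between 16 and 30 mm height, feet 18 x 16 mm near the ends). About 32 g.
- short_pull: Dark walnut. Origin: centre of the underside, z up. Look-alike to leave alone: bar pull of the same make, but only 60 mm long along its y, 20 mm wide, 30 mm tall.
- bored_ring: Dark walnut. Origin: centre of the underside, z up. Look-alike to leave alone: round, dia 54 mm and 32 mm tall like the bun foot, but with a 28 mm hole bored right through from the top.
- pocket_small_round: White insert 92 x 126 x 16 mm, fixed in a shallow tray (rim 30 mm above the bench). Origin: centre of its underside, 8 mm above the bench; z up, y along the 126 mm side. The recess is centred in its top, 12 mm deep: its grey felt floor is 4 mm above the origin. Recess: round, dia 46 mm (for the knob).
- pocket_large_round: White insert 92 x 126 x 16 mm, fixed in a shallow tray (rim 30 mm above the bench). Origin: centre of its underside, 8 mm above the bench; z up, y along the 126 mm side. The recess is centred in its top, 12 mm deep: its grey felt floor is 4 mm above the origin. Recess: round, dia 72 mm (for the bun foot).
- pocket_square: White insert 92 x 126 x 16 mm, fixed in a shallow tray (rim 30 mm above the bench). Origin: centre of its underside, 8 mm above the bench; z up, y along the 126 mm side. The recess is centred in its top, 12 mm deep: its grey felt floor is 4 mm above the origin. Recess: square, 58 x 58 mm (for the square foot).
- pocket_slot: White insert 92 x 126 x 16 mm, fixed in a shallow tray (rim 30 mm above the bench). Origin: centre of its underside, 8 mm above the bench; z up, y along the 126 mm side. The recess is centred in its top, 12 mm deep: its grey felt floor is 4 mm above the origin. Recess: long slot, 112 mm along y and 36 mm along x (for the long pull).
Mind the look-alikes: they are no part of the job. Leave any blue or green look-alike of the bun_foot alone.

How it is judged:
By the outcome, as a careful person would: the job done as asked, in the order asked, and still so for the second after the job is handed in, with the robot touching nothing.
It also fails if it takes over 90 s, if anything falls off the work surface, if the arm or the gripper's body presses on something with over 40 N, if the wrist force passes 120 N, or if a joint passes its speed limit or range.

## Working session

There is one attempt and no reset: what is moved stays moved. The work goes in short steps, Python scripts to look and compute and a tool call to move; the robot and the scene stay as the last step left them, time stands still between calls to the robot, and variables do not carry over. Pictures are saved under pics/ and viewed, and the job is handed in when it is done.

Besides the shell and the picture viewer there is one more tool, called after ">>>" as a command line: name --argument value ..., lists and objects as JSON in quotes. jog_arm: Moves the arm, as the interface text tells. Its arguments: {"type":"object","properties":{"deltas":{"type":"array","items":{"type":"number"}}},"required":["deltas"]}

```bash
mkdir -p pics; cat > h.py <<'E'
import numpy as np, cv2, pickle
from cell import env, eyes
def snap(name, tag):
    d=eyes.read_camera(name); cv2.imwrite(f'pics/{tag}.png', d['image'][:,:,::-1]); pickle.dump(d,open(f'pics/{tag}.pkl','wb')); return d
def load(tag): return pickle.load(open(f'pics/{tag}.pkl','rb'))
def ray(d,u,v,fish):
    f=192/np.tan(np.radians(d['fovy'])/2); x=(u-d['cx'])/f; y=(v-d['cy'])/f
    if fish:
        r=np.hypot(x,y); s=np.sin(r)/r if r>1e-9 else 1; c=np.array([x*s,-y*s,-np.cos(r)])
    else: c=np.array([x,-y,-1.])
    T=np.array(d['world_from_camera']); return T[:3,3],T[:3,:3]@c
def px(d,u,v,z,fish=False):
    o,r=ray(d,u,v,fish); return o+r*(z-o[2])/r[2]
def proj(d,P,fish=False):
    f=192/np.tan(np.radians(d['fovy'])/2); T=np.array(d['world_from_camera']); c=T[:3,:3].T@(np.array(P,float)-T[:3,3]); x,y,z=c[0],-c[1],-c[2]
    if fish:
        r=np.hypot(x,y); th=np.arctan2(r,z); k=th/r if r>1e-9 else 1/z; return d['cx']+f*x*k,d['cy']+f*y*k
    return d['cx']+f*x/z,d['cy']+f*y/z
E
python3 - <<'E'
from h import *
np.set_printoptions(precision=3,suppress=True)
for n in ['scene','side','wrist']:
    d=snap(n,n+'0'); print(n,d['fovy'],d['cx'],d['cy']); print(np.array(d['world_from_camera']))
print(env.state())
E
```

```text
scene 51.37485536485113 258.3280129001521 192.48020176655345
[[   0.556   -0.627    0.546 1129.346]
 [   0.831    0.421   -0.363 -356.02 ]
 [  -0.002    0.656    0.755  803.256]
 [   0.       0.       0.       1.   ]]
side 46.92500476546398 259.17489808599555 189.33715609380687
[[   0.988    0.101   -0.118  479.757]
 [  -0.155    0.601   -0.784 -805.958]
 [  -0.008    0.793    0.61   664.747]
 [   0.       0.       0.       1.   ]]
wrist 65.70646984690485 253.7238965008897 189.91516865227536
[[  0.368  -0.903  -0.223 167.188]
 [  0.93    0.356   0.09  606.172]
 [ -0.002  -0.241   0.971 383.421]
 [  0.      0.      0.      1.   ]]
{'t': 0.15, 'joints': array([ 1.088,  0.491,  1.559,  0.   ,  1.092, -0.106]), 'qvel': array([-0.001, -0.003,  0.   ,  0.001,  0.002, -0.   ]), 'tau': array([  0.001, -61.289, -25.828,   0.069,   0.047,  -0.   ]), 'eef_pos': array([229.944, 581.148, 404.314]), 'tcp_rot': array([-1.695,  1.57 , -2.072]), 'ft_force': array([ 0.031,  0.405, -0.292]), 'moment': array([-0.025, -0.018, -0.023]), 'opening': 1.0005924792838397}
```

View pics/scene0.png

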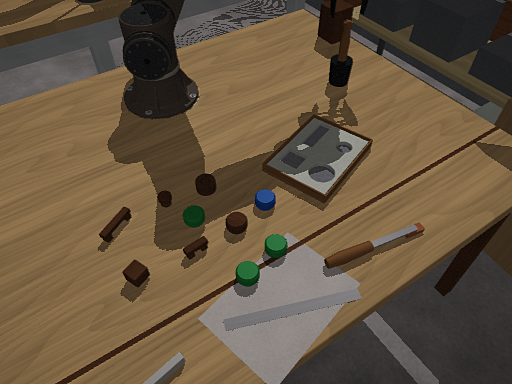

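View pics/side0.png

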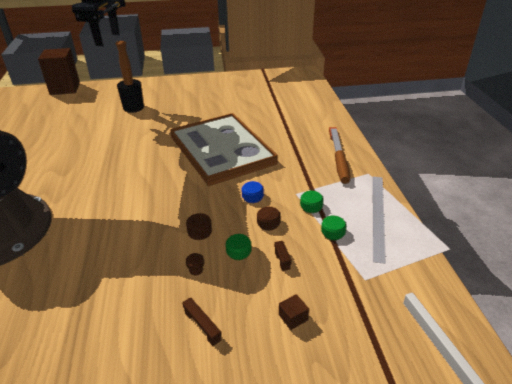

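View pics/wrist0.png

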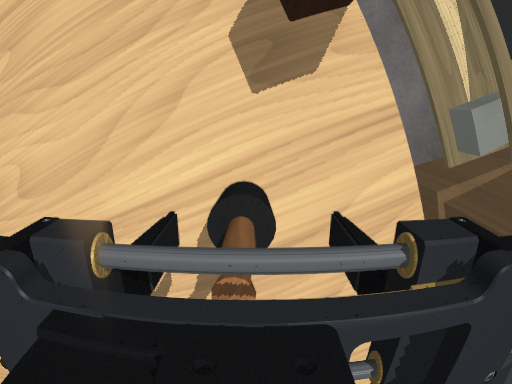

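The scene view shows the tray at about (320,158), and the dark items are:
- knob: (165,198)
- dark rounds: (205,184) and (236,222)
- long pull: (116,224)
- short pull: (195,247)
- square foot: (136,273)

Next I'll enlarge the two rounds.

```bash
python3 - <<'E'
from h import *
a=load('scene0')['image'];b=load('side0')['image']
def g(i): return np.clip(255*(i/255.)**0.5,0,255).astype(np.uint8)
c1=cv2.resize(g(a[160:300,90:290]),(800,560),interpolation=3)
c2=cv2.resize(g(b[170:345,170:320]),(600,700)[0:2],interpolation=3)
cv2.imwrite('pics/c1.png',c1[:,:,::-1]);cv2.imwrite('pics/c2.png',cv2.resize(c2,(514,600))[:,:,::-1])
c3=cv2.resize(g(a[105:210,255:380]),(714,600),interpolation=3);cv2.imwrite('pics/c3.png',c3[:,:,::-1])
E
```

```text
(no output)
```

View pics/c1.png

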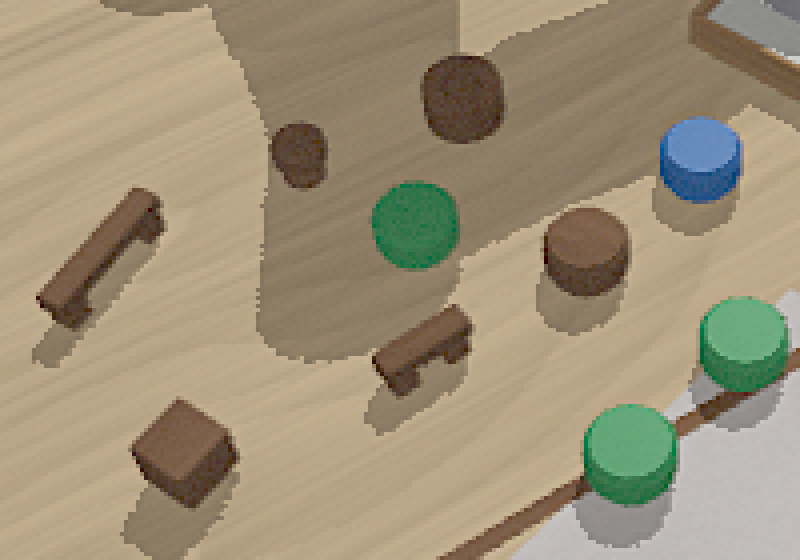

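View pics/c2.png

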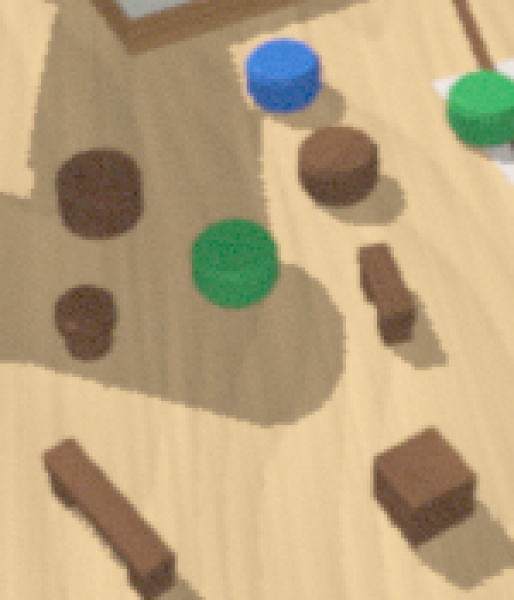

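View pics/c3.png

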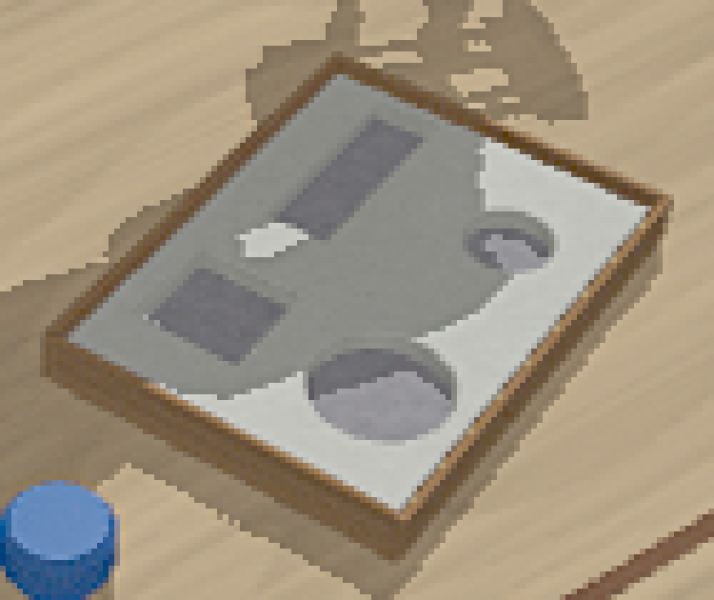

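```bash
python3 - <<'E'
from h import *
a=load('scene0')['image'];b=load('side0')['image']
def s(i): 
    i=i.astype(float); i=cv2.GaussianBlur(i,(0,0),0.6); lo=5;hi=70; return np.clip((i-lo)/(hi-lo)*255,0,255).astype(np.uint8)
c=[cv2.resize(s(x),(400,300),interpolation=3) for x in (a[168:201,183:227],a[206:239,214:258],b[209:242,177:221],b[201:234,246:290])]
cv2.imwrite('pics/c4.png',np.vstack([np.hstack(c[:2]),np.hstack(c[2:])])[:,:,::-1])
for n,i in (('scene',a),('side',b)):
    m=(i.astype(int).max(2)<95)&((i[:,:,0].astype(int)-i[:,:,2])>5)&(i[:,:,0]>=i[:,:,1])
    nb,l,st,ce=cv2.connectedComponentsWithStats(m.astype(np.uint8))
    for k in range(1,nb):
        if 60<st[k][4]<3000: print(n,st[k],ce[k].round(1))
    print([i[v,u] for u,v in ([(205,184),(165,196),(185,215),(215,200),(236,222)] if n=='scene' else [(199,226),(195,262),(210,250)])])
E
```

```text
scene [  0   0  65  27 750] [25.6 11.2]
scene [163   0  21  24 187] [174.8   6.4]
scene [487   0  25  44 521] [502.8  22.5]
scene [383  56  90  56 120] [429.   84.4]
scene [ 98 207  34  45 647] [114.  227.9]
scene [224 212  24  32 600] [235.4 227.2]
scene [ 323  229  102   48 1211] [364.2 254.2]
scene [120 260  30  43 811] [134.6 280.1]
scene [  55  279  202  105 1257] [157.9 328.2]
scene [161 362  24  22 153] [174.  374.6]
[array([29, 17,  8], dtype=uint8), array([29, 15, 13], dtype=uint8), array([12, 53, 23], dtype=uint8), array([80, 64, 41], dtype=uint8), array([58, 34, 19], dtype=uint8)]
side [96  2 13  9 67] [102.2   6.6]
side [  0  25   9  54 250] [ 2.3 52.8]
side [ 86  40  59  73 658] [123.3  70.1]
side [262  68  52 122 254] [290.3 137.6]
side [ 170  114  108   73 1289] [218.4 160.2]
side [484 119  20  24 109] [493.5 132.8]
side [   0  131   52  135 2854] [ 21.1 220.6]
side [341 162  10  22  81] [346.3 176. ]
side [257 207  24  24 461] [268.5 218.4]
side [185 212  28  29 630] [198.8 226. ]
side [445 234  31  27 208] [459.1 247.2]
side [275 241  17  30 320] [282.8 256. ]
side [330 240  65 144 708] [364.1 316.6]
side [185 253  20  23 367] [194.9 263.4]
side [443 252  61  43 526] [474.2 278.9]
side [279 295  30  36 708] [293.4 312.2]
side [183 298  39  48 684] [202.3 321.5]
[array([39, 23, 18], dtype=uint8), array([40, 19, 13], dtype=uint8), array([106,  78,  45], dtype=uint8)]
```

View pics/c4.png

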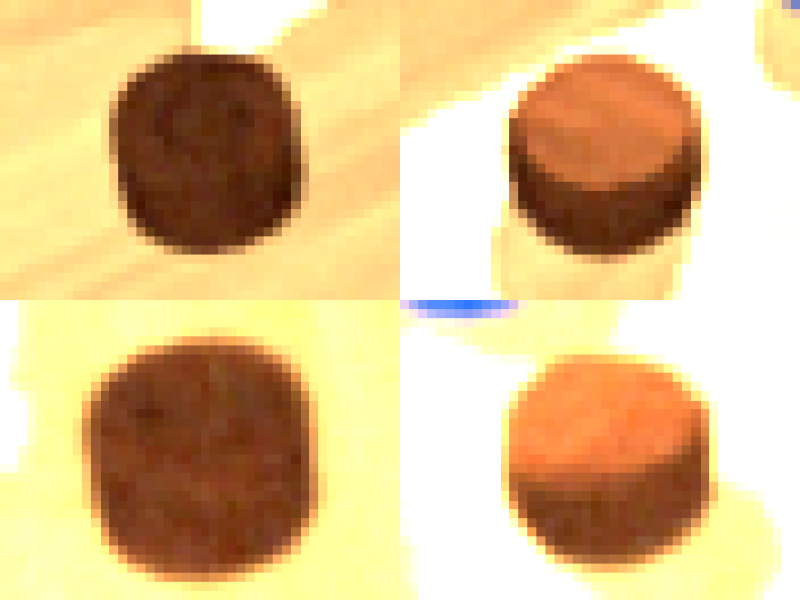

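The round at scene (236,222), side (268,217), has a closed, grained top, so it is the bun foot. The one at (205,184) is slightly darker inside a rim and should be the bored ring. I'll confirm that with the wrist camera. Next, fit the poses and the tray.

```bash
cat > fit.py <<'E'
from h import *
from scipy.optimize import minimize
D={n:load(n+'0') for n in ('scene','side')}
def cyl(levels): 
    t=np.linspace(0,2*np.pi,40,endpoint=False); return [np.array([[r*np.cos(a),r*np.sin(a),z] for r,z in levels for a in t])]
def box(x0,x1,y0,y1,z0,z1): return np.array([[x,y,z] for x in(x0,x1) for y in(y0,y1) for z in(z0,z1)],float)
M={'knob':[cyl([(14,0),(10,12)])[0],cyl([(10,12),(18,19)])[0],cyl([(18,19),(18,31),(14,34)])[0]],
'bun':cyl([(23,0),(27,8),(27,24),(23,32)]),
'sq':[box(-16,16,-16,16,0,6),box(-20,20,-20,20,6,40)],
'long':[box(-10,10,-48,48,16,30),box(-9,9,-46,-30,0,16),box(-9,9,30,46,0,16)],
'short':[box(-10,10,-30,30,16,30),box(-9,9,-28,-12,0,16),box(-9,9,12,28,0,16)]}
S=8
def sil(d,parts,x,y,yaw,win):
    u0,v0,w,h=win; im=np.zeros((h*S,w*S),np.uint8); c,s=np.cos(yaw),np.sin(yaw)
    for p in parts:
        q=np.c_[p[:,0]*c-p[:,1]*s+x,p[:,0]*s+p[:,1]*c+y,p[:,2]]
        uv=np.array([proj(d,k) for k in q]); uv=((uv-[u0,v0]+0.5)*S).astype(np.float32)
        cv2.fillConvexPoly(im,cv2.convexHull(uv).astype(np.int32),1)
    return cv2.resize(im.astype(np.float32),(w,h),interpolation=cv2.INTER_AREA)
def mask(i):
    i=cv2.GaussianBlur(i,(3,3),0.5).astype(float); R,G,B=i[...,0],i[...,1],i[...,2]
    return ((R<100)&(G/(R+1)<0.67)&(R>G)).astype(np.float32)
def fit(name,seed,yaws,cams=('scene','side')):
    wins={}
    for n in cams:
        u,v=proj(D[n],[seed[0],seed[1],15]); wins[n]=(int(u)-26,int(v)-26,52,52)
    masks={}
    for n in cams:
        u0,v0,w,h=wins[n]; m=mask(D[n]['image'][v0:v0+h,u0:u0+w])
        nb,l,st,ce=cv2.connectedComponentsWithStats(m.astype(np.uint8)); 
        k=min(range(1,nb),key=lambda k:np.hypot(*(ce[k]-26))+ (999 if st[k][4]<60 else 0)); masks[n]=(l==k).astype(np.float32)
    def cost(p): return sum(np.abs(sil(D[n],M[name],p[0],p[1],p[2],wins[n])-masks[n]).sum()/masks[n].sum() for n in cams)
    best=None
    for y in yaws:
        r=minimize(cost,[*seed[:2],y],method='Nelder-Mead',options=dict(initial_simplex=np.array([[seed[0],seed[1],y],[seed[0]+8,seed[1],y],[seed[0],seed[1]+8,y],[seed[0],seed[1],y+.2]]),xatol=.05,fatol=1e-4))
        if best is None or r.fun<best.fun: best=r
    return best.x,best.fun
E
python3 - <<'E'
from fit import *
np.set_printoptions(precision=2,suppress=True)
pix={'knob':((165,198),(195,263),17),'bun':((236,222),(268,217),18),'sq':((136,273),(293,311),20),'long':((116,224),(202,320),20),'short':((195,247),(283,255),20),'ring':((205,184),(199,226),16)}
M['ring']=M['bun']
for n,(a,b,z) in pix.items():
    A=px(D['scene'],*a,z);B=px(D['side'],*b,z); seed=(A+B)/2
    yaws=[0] if n in('knob','bun','ring') else ([0,.4,.8,1.2] if n=='sq' else [0,.6,1.2,1.8,2.4])
    print(n,A[:2],B[:2],*fit(n,seed,yaws),[fit(n,seed,yaws,(c,))[0] for c in('scene','side')])
# tray
sc=714/125.
for nm,p,z in (('L',(343,72),24),('T',(645,207),24),('R',(400,510),24),('sq',(0,0),0)):
    print(nm,px(D['scene'],255+p[0]/sc-.5,105+p[1]/sc-.5,z))
E
```

```text
knob [ 441.73 -188.49] [ 442.82 -188.02] [ 442.61 -190.2     0.15] 0.2723558843135834 [array([ 443.86, -190.09,    0.2 ]), array([ 442.35, -190.44,    0.08])]
bun [610.13 -77.15] [608.56 -76.86] [609.91 -77.02  -0.04] 0.22410297393798828 [array([610.11, -76.58,   0.17]), array([609.43, -76.82,   0.07])]
sq [ 607.84 -335.52] [ 608.74 -333.63] [ 609.06 -336.36    0.25] 0.36375027894973755 [array([ 609.73, -335.89,    0.25]), array([ 608.01, -337.07,    1.75])]
long [ 453.81 -323.77] [ 449.46 -326.68] [ 448.49 -323.8     0.52] 0.5017093420028687 [array([ 450.45, -324.01,    0.57]), array([ 448.37, -327.46,    0.48])]
short [ 619.98 -195.02] [ 618.09 -197.83] [ 617.75 -192.53    0.04] 0.512560248374939 [array([ 619.35, -192.83,    0.14]), array([ 617.29, -192.02,    0.03])]
ring [455.51 -78.87] [455.85 -79.22] [456.   -78.8    0.12] 0.17824214696884155 [array([456.8 , -78.36,   0.08]), array([455.17, -79.37,   0.1 ])]
L [405.47 334.46  24.  ]
T [576.39 393.19  24.  ]
R [664.11 157.78  24.  ]
sq [221.35 233.15   0.  ]
```

```bash
python3 - <<'E'
from h import *
b=load('side0')['image']
def g(i): return np.clip(255*(i/255.)**0.6,0,255).astype(np.uint8)
cv2.imwrite('pics/c5.png',cv2.resize(g(b[110:190,165:285]),(780,520),interpolation=3)[:,:,::-1])
E
```

```text
(no output)
```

View pics/c5.png

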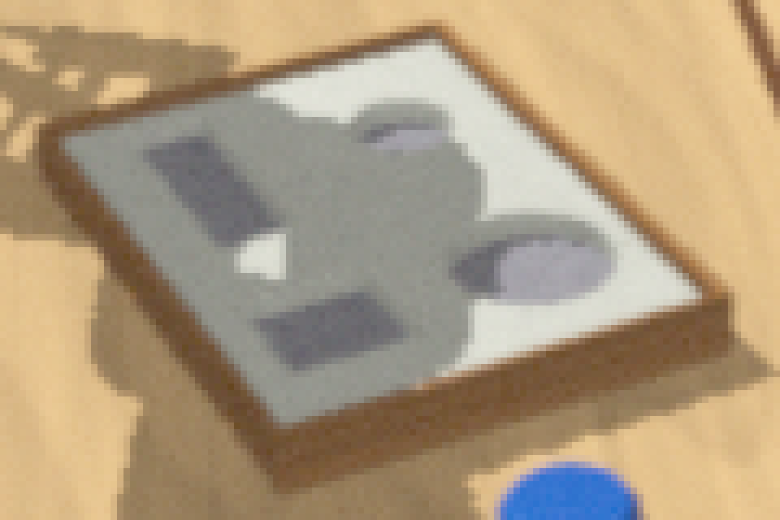

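The side view shows the tray corners at crop (62,138), (435,40) and (703,298). The slot and the small round are on the far side, with the square and the large round nearer. Next is a helper that turns targets into tool-frame rows.

```bash
cat > mv.py <<'E'
from h import *
from scipy.spatial.transform import Rotation as Ro
import sys
def Rt(yaw): # tool x down, tool y (jaw) at world yaw
    x=np.array([0,0,-1.]);y=np.array([np.cos(yaw),np.sin(yaw),0]);return np.c_[x,y,np.cross(x,y)]
def R0(s): return Ro.from_euler('xyz',s['tcp_rot']).as_matrix()
def plan(tip,yaw):
    "tip: xyz of fingertips centre; yaw: jaw direction mod pi"
    s=env.state(); R=R0(s); cur=np.array(s['eef_pos']); cy=np.arctan2(R[1,1],R[0,1]); j=s['joints']
    best=[]
    for k in(-2,-1,0,1,2):
        dy=yaw+k*np.pi-cy
        tgt=np.array([tip[0],tip[1],tip[2]+190]); dj1=np.arctan2(tgt[1],tgt[0])-np.arctan2(cur[1],cur[0])
        j6a=j[5]-(dy-dj1) # sign assumed
        j6b=j[5]+(dy-dj1)
        best.append((abs(dy),dy,j6a,j6b))
    best.sort()
    d=R.T@(tgt-cur)
    print('tip',(cur+190*R[:,0]).round(1),'jawyaw',round(cy,3),'shift(tool)',d.round(1),'dist',round(np.linalg.norm(d)),'t',s['t'])
    for b in best[:2]: 
        rv=Ro.from_matrix(R.T@Rt(cy+b[1])).as_rotvec(); print('  rot',rv.round(3),'j6 if -/+',round(b[2],2),round(b[3],2))
E
python3 - <<'E'
from mv import *
plan([480,246-0,300],0.357)
s=env.state();R=R0(s);T=np.array(load('wrist0')['world_from_camera'])
print(R.round(3)); print('cam in tool',(R.T@(T[:3,3]-s['eef_pos'])).round(1),(R.T@-T[:3,2]).round(3))
d=load('side0');e=load('scene0')
for z in(0,100,215,400): print(z,proj(d,[230,581,z]),proj(e,[230,581,z]))
for p in [(341,82),]: print(px(e,*p,20))
for p,z in [((193,215),16),((265,198),18),((275,244),18),((247,272),18)]: print('look',px(e,*p,z))
E
```

```text
tip [229.9 581.  214.3] jawyaw 1.194 shift(tool) [ -85.5 -219.7  355.8] dist 427 t 0.15
  rot [0.837 0.    0.001] j6 if -/+ 0.01 -0.22
  rot [-2.305e+00 -1.000e-03  0.000e+00] j6 if -/+ -3.13 2.92
[[-0.     0.368  0.93 ]
 [-0.001  0.93  -0.368]
 [-1.    -0.001 -0.   ]]
cam in tool [ 20.9   0.2 -67.6] [ 0.971 -0.001  0.241]
0 (np.float64(121.23339526059746), np.float64(104.16642857051708)) (np.float64(336.459786313118), np.float64(72.81257201472242))
100 (np.float64(114.97637070857314), np.float64(75.45344042596768)) (np.float64(340.7187524490266), np.float64(46.962449135298385))
215 (np.float64(107.07280635206362), np.float64(39.18461204255931)) (np.float64(346.23978660773145), np.float64(13.452107219051555))
400 (np.float64(92.45134649380392), np.float64(-27.91210462772952)) (np.float64(356.8922924973324), np.float64(-51.20409746364217))
[303.82182409 533.28137003  20.        ]
look [ 530.61533945 -154.04162019   16.        ]
look [586.20181774  25.26952245  18.        ]
look [715.70577875 -34.94049539  18.        ]
look [ 741.55032852 -129.45679462   18.        ]
```

>>> jog_arm --deltas '[-55,0,0,0,0,0,1,-55,0,0,0,0,0,1,0,-30,45,0.14,0,0,0.6,0,-30,45,0.14,0,0,0.6,0,-30,45,0.14,0,0,0.6,0,-30,45,0.14,0,0,0.6,0,-30,45,0.14,0,0,0.6,0,-30,45,0.14,0,0,0.6]'

```text
t: 1.15
eef_pos: [308.7, 270.0, 515.7]
tcp_rot: [-0.693, 1.566, -1.932]
ft_force: [0.9, -0.1, 1.0]
opening: 0.599
```

```bash
python3 - <<'E'
from mv import *
plan([563,171,230],0.357); print(env.state()['joints'].round(3))
E
```

```text
tip [308.4 269.1 325.7] jawyaw 0.332 shift(tool) [ 95.7 208.4 176.1] dist 289 t 1.15
  rot [-0.025  0.004  0.003] j6 if -/+ -0.22 0.68
  rot [ 3.116  0.005 -0.006] j6 if -/+ 2.92 -2.47
[ 0.558  0.061  1.87  -0.003  1.215  0.227]
```

>>> jog_arm --deltas '[18,40,35,0,0,0,0.6,18,40,35,0,0,0,0.6,18,40,35,0,0,0,0.6,18,40,35,0,0,0,0.6,18,40,35,0,0,0,0.6,0,0,0,0,0,0,0.6]'

```text
t: 1.9
eef_pos: [560.4, 160.9, 424.5]
tcp_rot: [0.245, 1.568, -0.999]
ft_force: [-0.4, -0.4, -0.1]
opening: 0.6
```

```bash
python3 - <<'E'
from mv import *
snap('wrist','w1')
plan([563,171,230],0.357); print(env.state()['joints'].round(3))
E
```

```text
tip [559.5 161.3 235.4] jawyaw 0.327 shift(tool) [ 5.4  6.7 -7.6] dist 11 t 1.95
  rot [-0.03   0.002 -0.001] j6 if -/+ -0.17 -0.14
  rot [ 3.112e+00 -2.000e-03 -4.000e-03] j6 if -/+ 2.97 -3.28
[ 0.168  0.409  1.641 -0.003  1.09  -0.158]
```

View pics/w1.png

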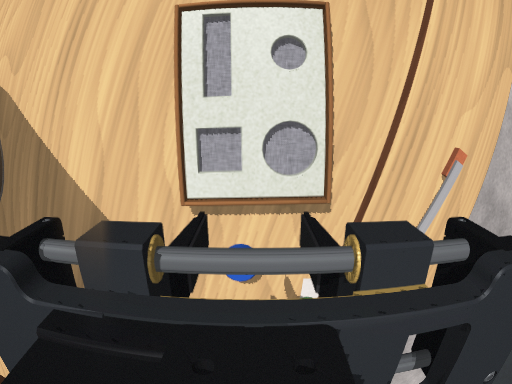

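The wrist view shows the tray from above: slot at (217,55), small round (288,52), square (220,149), large round (290,148). I'll enlarge it with a projected model to check the tray pose.

```bash
cat > tray.py <<'E'
from h import *
def outlines(c,yaw):
    R=np.array([[np.cos(yaw),-np.sin(yaw)],[np.sin(yaw),np.cos(yaw)]]); t=np.linspace(0,2*np.pi,60)
    def rect(x,y,w,h): 
        q=np.array([[-w,-h],[w,-h],[w,h],[-w,h],[-w,-h]])/2.; return np.vstack([np.linspace(q[i],q[i+1],15,endpoint=False) for i in range(4)])+[x,y]
    sh=[(rect(0,0,184,252),24),(rect(-46,63,36,112),24),(rect(-46,-63,58,58),24),(np.c_[46+23*np.cos(t),63+23*np.sin(t)],24),(np.c_[46+36*np.cos(t),-63+36*np.sin(t)],24)]
    return [np.c_[(s@R.T)+c,np.full(len(s),z)] for s,z in sh]
def draw(tag,c,yaw,fish,win,out,scale):
    d=load(tag);u0,v0,u1,v1=win; im=cv2.resize(d['image'][v0:v1,u0:u1],None,fx=scale,fy=scale,interpolation=cv2.INTER_CUBIC)[:,:,::-1].copy()
    for o in outlines(c,yaw):
        uv=np.array([proj(d,p,fish) for p in o]); cv2.polylines(im,[((uv-[u0,v0]+.5)*scale).astype(np.int32)],True,(0,0,255),1)
    cv2.imwrite(out,im)
E
python3 - <<'E'
from tray import *
from scipy.optimize import minimize
d=load('w1'); g=cv2.GaussianBlur(cv2.cvtColor(d['image'],cv2.COLOR_RGB2GRAY).astype(np.float32),(0,0),1.0)
gx=cv2.Sobel(g,5,1,0);gy=cv2.Sobel(g,5,0,1);G=np.hypot(gx,gy)
from scipy.ndimage import map_coordinates
def cost(p,dd,GG,fish):
    P=np.vstack(outlines(p[:2],p[2])[1:]); uv=np.array([proj(dd,q,fish) for q in P]); return -map_coordinates(GG,[uv[:,1],uv[:,0]],order=1).mean()
for tag,fish in(('w1',True),('scene0',False),('side0',False)):
    dd=load(tag); g=cv2.GaussianBlur(cv2.cvtColor(dd['image'],cv2.COLOR_RGB2GRAY).astype(np.float32),(0,0),1.0); GG=np.hypot(cv2.Sobel(g,5,1,0),cv2.Sobel(g,5,0,1))
    best=min((minimize(cost,[535+a,246+b,.357],args=(dd,GG,fish),method='Nelder-Mead',options=dict(initial_simplex=[[535+a,246+b,.357],[540+a,246+b,.357],[535+a,251+b,.357],[535+a,246+b,.39]])) for a in(-4,0,4) for b in(-4,0,4)),key=lambda r:r.fun)
    print(tag,best.x.round(3),best.fun)
    if tag=='w1': draw('w1',best.x[:2],best.x[2],True,(165,0,345,215),'pics/t1.png',2.75)
E
```

```text
w1 [5.31204e+02 2.45247e+02 3.45000e-01] -246.68092346191406
scene0 [5.35325e+02 2.44350e+02 3.42000e-01] -103.67971801757812
side0 [5.31484e+02 2.43711e+02 3.39000e-01] -113.82180786132812
```

View pics/t1.png

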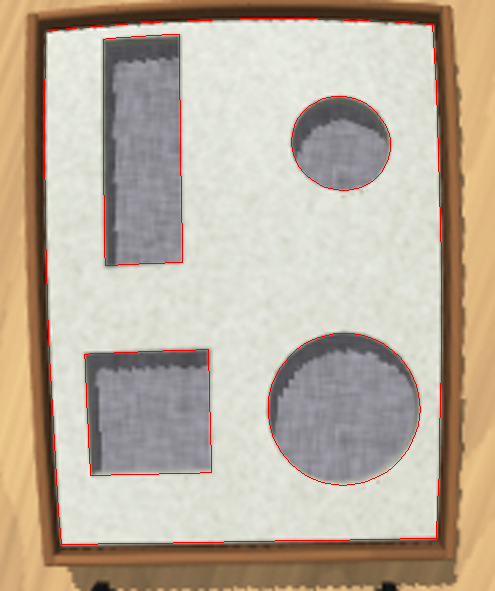

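The model outlines match the wrist view to within about a pixel. I'm using tray centre (532, 244.8) and yaw 0.344. Now look over the fittings.

```bash
python3 - <<'E'
from mv import *
plan([500,-270,235],0.2)
E
```

```text
tip [559.5 161.3 235.4] jawyaw 0.327 shift(tool) [   1.2 -194.8  389.7] dist 436 t 1.95
  rot [ 0.127  0.002 -0.001] j6 if -/+ -0.81 0.49
  rot [-3.014e+00  2.000e-03  4.000e-03] j6 if -/+ -3.95 3.63
```

>>> jog_arm --deltas '[0,-24,50,0,0,0,0.6,0,-24,50,0,0,0,0.6,0,-24,50,0,0,0,0.6,0,-24,50,0,0,0,0.6,0,-24,50,0,0,0,0.6,0,-24,50,0,0,0,0.6,0,-24,50,0,0,0,0.6,0,-24,50,0,0,0,0.6,0,0,0,0.1,0,0,0.6]'

```text
t: 3.08
eef_pos: [500.2, -283.1, 432.2]
tcp_rot: [0.922, 1.562, -0.413]
ft_force: [-0.0, 1.0, -1.7]
opening: 0.602
```

```bash
python3 - <<'E'
from mv import *
snap('wrist','w2')
plan([500,-270,230],0.2); print(env.state()['joints'].round(3))
E
```

```text
tip [ 502.  -282.4  242.3] jawyaw 0.232 shift(tool) [ 12.3   2.2 -11.6] dist 17 t 3.125
  rot [ 0.031  0.005 -0.007] j6 if -/+ -0.81 -0.91
  rot [-3.11   0.011  0.008] j6 if -/+ -3.95 2.23
[-0.628  0.39   1.652  0.003  1.09  -0.861]
```

View pics/w2.png

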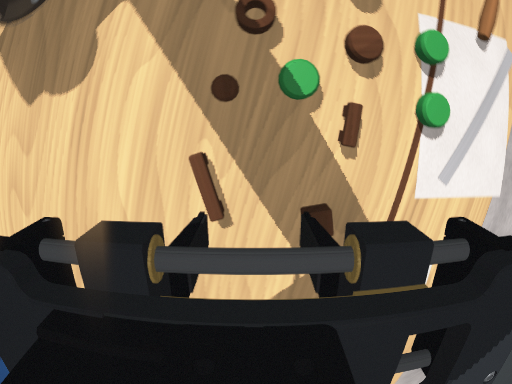

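The wrist view settles the look-alikes. The hole is plain at (256,13), so that's the ring. The closed bun foot is at (364,43), knob (225,88), long pull (207,187), short pull (351,125), square foot (317,218). Now refine the poses.

```bash
cat > fitw.py <<'E'
from fit import *
import fit as F
def fitw(tag,name,seed,yaws,show=None):
    d=load(tag); u,v=proj(d,[seed[0],seed[1],20],True); W=90; u0=int(u)-W//2;v0=int(v)-W//2
    im=cv2.copyMakeBorder(d['image'],W,W,W,W,cv2.BORDER_CONSTANT)[v0+W:v0+2*W,u0+W:u0+2*W]
    i=cv2.GaussianBlur(im,(3,3),0.5).astype(float);R,G,B=i[...,0],i[...,1],i[...,2]
    m=((R<125)&(G/(R+1)<0.68)&(R>G)&(R-B>6)).astype(np.uint8)
    nb,l,st,ce=cv2.connectedComponentsWithStats(m)
    k=min(range(1,nb),key=lambda k:np.hypot(*(ce[k]-W/2))+(999 if st[k][4]<60 else 0)); m=(l==k).astype(np.float32)
    m=cv2.morphologyEx(m,cv2.MORPH_CLOSE,np.ones((3,3)))
    def sil(p):
        o=np.zeros((W*S,W*S),np.uint8);c,s=np.cos(p[2]),np.sin(p[2])
        for q in M[name]:
            q=np.c_[q[:,0]*c-q[:,1]*s+p[0],q[:,0]*s+q[:,1]*c+p[1],q[:,2]]
            uv=np.array([proj(d,k,True) for k in q]); uv=((uv-[u0,v0]+.5)*S).astype(np.float32); cv2.fillConvexPoly(o,cv2.convexHull(uv).astype(np.int32),1)
        return cv2.resize(o.astype(np.float32),(W,W),interpolation=cv2.INTER_AREA)
    best=min((minimize(lambda p:np.abs(sil(p)-m).sum()/m.sum(),[*seed,y],method='Nelder-Mead',options=dict(initial_simplex=np.array([[*seed,y],[seed[0]+8,seed[1],y],[seed[0],seed[1]+8,y],[*seed,y+.2]]),xatol=.05,fatol=1e-4)) for y in yaws),key=lambda r:r.fun)
    if show:
        b=cv2.resize(im,None,fx=5,fy=5,interpolation=3)[:,:,::-1].copy(); mm=(cv2.resize(sil(best.x),None,fx=5,fy=5)>.5).astype(np.uint8); cs,_=cv2.findContours(mm,0,2); cv2.drawContours(b,cs,-1,(0,255,255),1); cv2.imwrite(show,b)
    return best.x.round(2),round(best.fun,3)
E
python3 - <<'E'
from fitw import *
print('knob',fitw('w2','knob',(443,-190),[0],'pics/f1.png'))
print('bun',fitw('w2','bun',(610,-77),[0]))
print('long',fitw('w2','long',(449,-324),[.3,.5,.7],'pics/f2.png'))
cv2.imwrite('pics/f.png',np.hstack([cv2.resize(cv2.imread('pics/f1.png'),(400,400)),cv2.resize(cv2.imread('pics/f2.png'),(400,400))]))
E
```

```text
knob (array([ 4.4332e+02, -1.8916e+02,  4.0000e-02]), np.float64(0.242))
bun (array([ 6.109e+02, -7.651e+01,  5.000e-02]), np.float64(0.148))
long (array([ 446.93, -324.2 ,    0.48]), np.float64(0.261))
```

View pics/f.png

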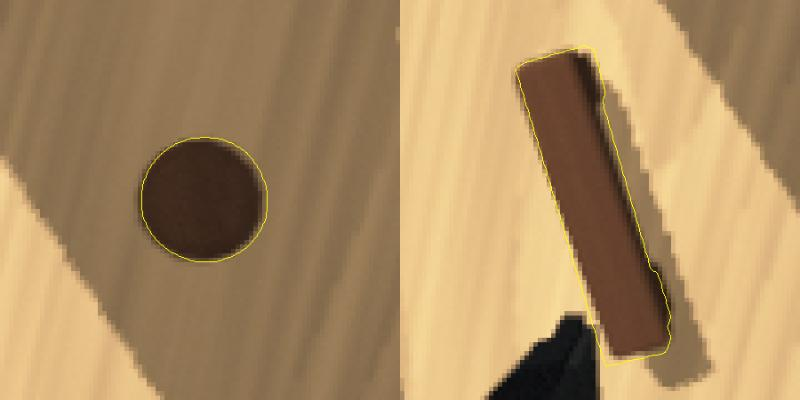

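```bash
python3 - <<'E'
from mv import *
plan([443,-189.5,90],0.2)
E
```

```text
tip [ 502.  -282.4  242.3] jawyaw 0.232 shift(tool) [ 151.5  -35.8 -103.7] dist 187 t 3.125
  rot [ 0.031  0.005 -0.007] j6 if -/+ -0.72 -1.0
  rot [-3.11   0.011  0.008] j6 if -/+ -3.86 2.14
```

>>> jog_arm --deltas '[30,-9,-26,0,0,0,0.6,40,-9,-26,0,0,0,0.6,40,-9,-26,0,0,0,0.6,40,-9,-26,0,0,0,0.6,0,0,0,0,0,0,0.6]'

```text
t: 3.75
eef_pos: [439.6, -181.2, 281.5]
tcp_rot: [0.899, 1.556, -0.428]
ft_force: [-0.3, 0.1, -0.8]
opening: 0.603
```

```bash
python3 - <<'E'
from mv import *
plan([443,-189.5,15],0.2)
E
```

```text
tip [ 442.2 -182.3   91.5] jawyaw 0.244 shift(tool) [76.6  0.4  8.2] dist 77 t 3.75
  rot [ 0.044  0.009 -0.012] j6 if -/+ -0.75 -0.81
  rot [-3.098  0.018  0.014] j6 if -/+ -3.89 2.34
```

>>> jog_arm --deltas '[0,0,8,0.03,0.009,-0.012,0.6,30,0,0,0,0,0,0.6,30,0,0,0,0,0,0.6,14,0,0,0,0,0,0.6,0,0,0,0,0,0,0.6]'

```text
t: 4.38
eef_pos: [445.8, -192.3, 212.1]
tcp_rot: [0.764, 1.56, -0.596]
ft_force: [0.4, -0.0, 0.4]
opening: 0.598
```

```bash
python3 - <<'E'
from mv import *
plan([443,-189.5,15],0.2)
E
```

```text
tip [ 447.6 -193.5   22.2] jawyaw 0.212 shift(tool) [ 7.1 -2.2 -3.4] dist 8 t 4.375
  rot [ 0.012  0.008 -0.008] j6 if -/+ -0.74 -0.77
  rot [-3.13   0.012  0.012] j6 if -/+ -3.88 2.37
```

>>> jog_arm --deltas '[7,-2.5,-4,0,0.008,-0.008,0.6,0,0,0,0,0,0,0.6,0,0,0,0,0,0,0.3,0,0,0,0,0,0,0.2,0,0,0,0,0,0,0.2,0,0,0,0,0,0,0.2,0,0,0,0,0,0,0.2]'

```text
t: 5.25
eef_pos: [443.0, -189.2, 207.3]
tcp_rot: [0.742, 1.568, -0.617]
ft_force: [-0.3, 0.4, -0.9]
opening: 0.366
```

```bash
python3 - <<'E'
from mv import *
snap('wrist','w3')
plan([443,-189.5,15],0.2); print(env.state()['opening'])
E
```

```text
tip [ 443.5 -189.5   17.3] jawyaw 0.211 shift(tool) [ 2.3 -0.1  0.3] dist 2 t 5.3
  rot [ 0.011  0.002 -0.002] j6 if -/+ -0.74 -0.76
  rot [-3.13e+00  3.00e-03  3.00e-03] j6 if -/+ -3.88 2.38
0.3676701052232373
```

View pics/w3.png

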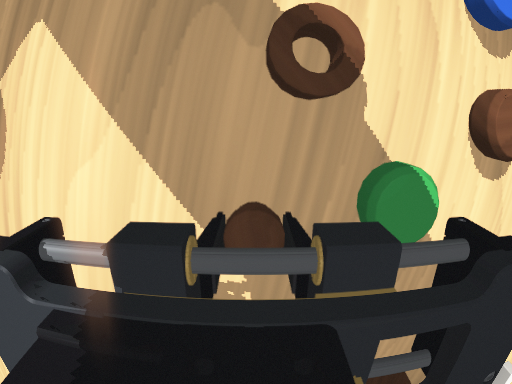

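The knob is between the pads at (255,230), opening 35 mm (head 36). Lift and carry.

>>> jog_arm --deltas '[-20,0,0,0,0,0,0.2,-45,0,0,0,0,0,0.2,-45,0,0,0,0,0,0.2,0,0,0,0,0,0,0.2]'

```text
t: 5.8
eef_pos: [442.8, -189.2, 319.8]
tcp_rot: [0.611, 1.57, -0.749]
ft_force: [0.4, 0.1, -0.4]
opening: 0.37
```

```bash
python3 - <<'E'
from mv import *
snap('wrist','w4')
plan([554.1,319.6,110],0.344); print(env.state()['opening'])
E
```

```text
tip [ 442.3 -188.9  128.3] jawyaw 0.211 shift(tool) [  18.5  215.7 -473.9] dist 521 t 5.85
  rot [-0.133 -0.001  0.001] j6 if -/+ 0.04 -1.55
  rot [3.009e+00 2.000e-03 2.000e-03] j6 if -/+ 3.18 -4.69
0.3654533210929411
```

View pics/w4.png

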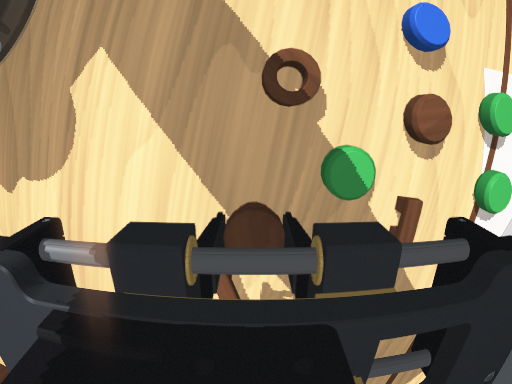

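The knob came up with the gripper, still at (255,228). Carry it to the small recess.

>>> jog_arm --deltas '[0,22,-47,0,0,0,0.2,0,22,-47,0,0,0,0.2,0,22,-47,0,0,0,0.2,0,22,-47,0,0,0,0.2,0,22,-47,0,0,0,0.2,0,22,-47,0,0,0,0.2,0,22,-47,0,0,0,0.2,0,22,-47,0,0,0,0.2,0,22,-47,-0.1,0,0,0.2,0,0,0,0,0,0,0.2]'

```text
t: 7.1
eef_pos: [550.3, 279.8, 302.0]
tcp_rot: [-1.819, 1.55, -3.079]
ft_force: [-1.0, -0.4, 0.0]
opening: 0.366
```

```bash
python3 - <<'E'
from mv import *
plan([554.1,319.6,60],0.344); print(env.state()['opening'])
E
```

```text
tip [546.3 279.6 112. ] jawyaw 0.31 shift(tool) [ 51.8  16.9 -36.4] dist 66 t 7.1
  rot [-0.034 -0.005  0.02 ] j6 if -/+ 0.07 0.03
  rot [3.108 0.031 0.009] j6 if -/+ 3.21 -3.11
0.36631518114962003
```

>>> jog_arm --deltas '[0,17,-37,-0.03,-0.005,0.02,0.2,25,0,0,0,0,0,0.2,20,0,0,0,0,0,0.2,0,0,0,0,0,0,0.2]'

```text
t: 7.6
eef_pos: [554.2, 319.2, 249.3]
tcp_rot: [-1.467, 1.562, -2.699]
ft_force: [-0.8, -0.3, 0.2]
opening: 0.367
```

```bash
python3 - <<'E'
from mv import *
plan([554.1,319.6,30],0.344); print(env.state()['ft_force'])
E
```

```text
tip [552.7 318.5  59.3] jawyaw 0.339 shift(tool) [29.3  0.3 -0.4] dist 29 t 7.6
  rot [-0.005  0.001  0.009] j6 if -/+ 0.08 0.09
  rot [ 3.136e+00  1.400e-02 -1.000e-03] j6 if -/+ 3.22 -3.06
[-0.76503842 -0.32873332  0.23057155]
```

>>> jog_arm --deltas '[20,0,0,-0.005,0,0.009,0.2,8,0,0,0,0,0,0.2,0,0,0,0,0,0,0.2]'

```text
t: 7.98
eef_pos: [554.4, 317.7, 221.1]
tcp_rot: [-0.596, 1.569, -1.825]
ft_force: [1.2, -1.1, 0.1]
opening: 0.368
```

```bash
python3 - <<'E'
from mv import *
snap('wrist','w5')
plan([554.1,319.6,29.3],0.344); print(env.state()['ft_force'])
E
```

```text
tip [554.5 317.5  31.4] jawyaw 0.341 shift(tool) [ 2.1  0.3 -1.9] dist 3 t 8.025
  rot [-0.003  0.001  0.   ] j6 if -/+ 0.08 0.08
  rot [ 3.139e+00  0.000e+00 -2.000e-03] j6 if -/+ 3.22 -3.06
[ 0.94616854  0.50270697 -0.43417811]
```

View pics/w5.png

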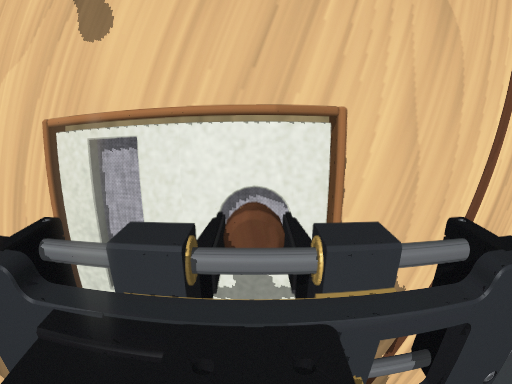

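The knob is centred in the small recess, which shows as an arc around (255,195). Set it down, open partly and rise.

>>> jog_arm --deltas '[2,0,-1.5,0,0,0,0.2,0,0,0,0,0,0,0.2,0,0,0,0,0,0,0.5,0,0,0,0,0,0,0.5,0,0,0,0,0,0,0.5,-20,0,0,0,0,0,0.5,-50,0,0,0,0,0,0.5,-50,0,0,0,0,0,0.6,0,0,0,0,0,0,0.65]'

```text
t: 9.15
eef_pos: [553.9, 319.3, 348.9]
tcp_rot: [1.407, 1.566, 0.177]
ft_force: [0.3, 0.4, -1.1]
opening: 0.633
```

```bash
python3 - <<'E'
from mv import *
snap('wrist','w6')
plan([611,-76.5,110],0.2); print(env.state()['ft_force'])
E
```

```text
tip [553.9 319.1 156.8] jawyaw 0.341 shift(tool) [ 47.  -78.3 392. ] dist 403 t 9.2
  rot [ 0.141  0.001 -0.001] j6 if -/+ -0.43 0.59
  rot [-3.e+00  2.e-03  1.e-03] j6 if -/+ -3.57 3.73
[-0.32191011 -0.20620614 -0.82461314]
```

View pics/w6.png

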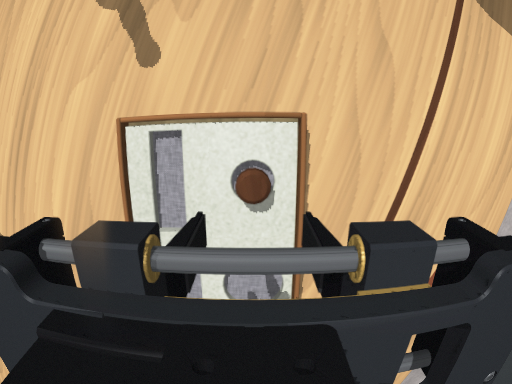

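The knob stands upright in the small recess at (253,186). Next, the bun foot.

>>> jog_arm --deltas '[0,-10,49,0,0,0,0.75,0,-10,49,0,0,0,0.75,0,-10,49,0,0,0,0.75,0,-10,49,0,0,0,0.75,0,-10,49,0,0,0,0.75,0,-10,49,0,0,0,0.75,0,-10,49,0.05,0,0,0.75,0,-8,49,0.09,0,0,0.75,20,0,0,0,0,0,0.75,0,0,0,0,0,0,0.75]'

```text
t: 10.45
eef_pos: [607.9, -89.4, 319.2]
tcp_rot: [-1.795, 1.558, 3.115]
ft_force: [-0.3, -0.7, 0.5]
opening: 0.752
```

```bash
python3 - <<'E'
from mv import *
plan([611,-76.5,60],0.2); print(env.state()['ft_force'])
E
```

```text
tip [605.6 -89.4 129.2] jawyaw 0.198 shift(tool) [ 69.2   6.4 -11.9] dist 70 t 10.45
  rot [-0.002 -0.003  0.012] j6 if -/+ -0.43 -0.47
  rot [3.139 0.019 0.004] j6 if -/+ 2.71 -3.61
[-0.34182804 -0.68595436  0.51690409]
```

>>> jog_arm --deltas '[0,6.5,-12,0,-0.003,0.012,0.75,35,0,0,0,0,0,0.75,30,0,0,0,0,0,0.75,0,0,0,0,0,0,0.75]'

```text
t: 10.95
eef_pos: [613.2, -71.2, 255.2]
tcp_rot: [1.251, 1.566, -0.118]
ft_force: [-0.4, -0.4, -0.0]
opening: 0.749
```

```bash
python3 - <<'E'
from mv import *
snap('wrist','w7')
plan([611,-76.5,14],0.2); print(env.state()['ft_force'])
E
```

```text
tip [614.8 -71.5  66.5] jawyaw 0.202 shift(tool) [52.5 -3.8  4.5] dist 53 t 11.0
  rot [ 0.002  0.002 -0.006] j6 if -/+ -0.43 -0.42
  rot [-3.14   0.01   0.004] j6 if -/+ -3.57 2.72
[0.74170882 0.83297142 0.0031542 ]
```

View pics/w7.png

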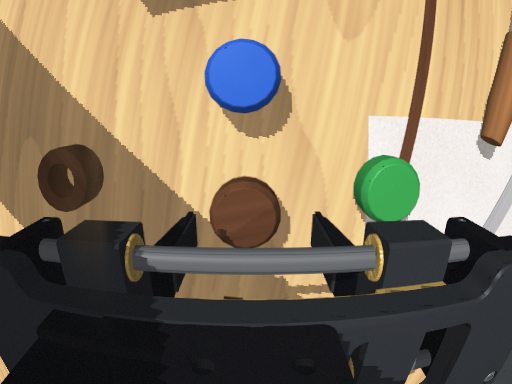

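The bun foot is at (245,212) with its solid top in plain view. The ring is off at (70,178). Descend.

>>> jog_arm --deltas '[10,-4,4.5,0,0,-0.004,0.75,25,0,0,0,0,0,0.75,16,0,0,0,0,0,0.75,0,0,0,0,0,0,0.75]'

```text
t: 11.5
eef_pos: [611.4, -76.4, 207.7]
tcp_rot: [0.988, 1.562, -0.379]
ft_force: [-0.8, -0.0, 0.4]
opening: 0.749
```

```bash
python3 - <<'E'
from mv import *
plan([611,-76.5,14],0.2); print(env.state()['ft_force'])
E
```

```text
tip [613.  -77.1  17.7] jawyaw 0.203 shift(tool) [ 3.7 -0.4 -0. ] dist 4 t 11.5
  rot [ 0.003  0.005 -0.008] j6 if -/+ -0.43 -0.44
  rot [-3.138  0.012  0.008] j6 if -/+ -3.57 2.71
[-0.79101113 -0.03020276  0.41826696]
```

>>> jog_arm --deltas '[5,0,0,0,0.005,-0.008,0.75,0,0,0,0,0,0,0.75,0,0,0,0,0,0,0.4,0,0,0,0,0,0,0.4,0,0,0,0,0,0,0.4,0,0,0,0,0,0,0.4]'

```text
t: 12.25
eef_pos: [611.8, -76.7, 204.6]
tcp_rot: [1.086, 1.569, -0.282]
ft_force: [-0.7, 0.0, -0.6]
opening: 0.556
```

```bash
python3 - <<'E'
from mv import *
plan([611,-76.5,14],0.2); print(env.state()['ft_force'],env.state()['opening']*95)
E
```

```text
tip [612.2 -76.8  14.6] jawyaw 0.203 shift(tool) [ 0.6 -0.8 -0.3] dist 1 t 12.25
  rot [ 0.003  0.001 -0.002] j6 if -/+ -0.43 -0.44
  rot [-3.139e+00  3.000e-03  1.000e-03] j6 if -/+ -3.57 2.7
[-0.68990567  0.01539944 -0.56780436] 52.85124655458217
```

>>> jog_arm --deltas '[-20,0,0,0,0,0,0.4,-50,0,0,0,0,0,0.4,-50,0,0,0,0,0,0.4,0,0,0,0,0,0,0.4]'

```text
t: 12.75
eef_pos: [611.7, -76.6, 327.2]
tcp_rot: [0.427, 1.571, -0.941]
ft_force: [0.7, 0.1, -0.1]
opening: 0.555
```

```bash
python3 - <<'E'
from mv import *
snap('wrist','w8')
plan([596.5,201,80],0.344); print(env.state()['ft_force'],env.state()['opening']*95)
E
```

```text
tip [610.8 -76.4 135.2] jawyaw 0.203 shift(tool) [  55.4   41.6 -274.8] dist 283 t 12.8
  rot [-0.141 -0.001  0.003] j6 if -/+ -0.13 -0.74
  rot [3.001e+00 4.000e-03 2.000e-03] j6 if -/+ 3.02 -3.88
[-0.48904288  0.56265358 -2.02729199] 52.7414184437426
```

View pics/w8.png

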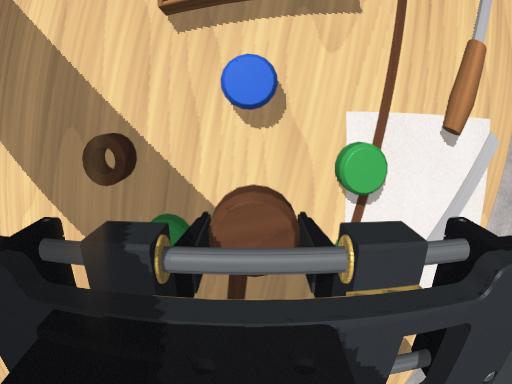

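The bun foot is held level at (255,225). Carry it to the large recess.

>>> jog_arm --deltas '[0,7,-48,0,0,0,0.4,0,7,-48,0,0,0,0.4,0,7,-48,0,0,0,0.4,0,7,-48,0,0,0,0.4,0,7,-45,-0.05,0,0,0.4,10,7,-38,-0.08,0,0,0.4,20,0,0,0,0,0,0.4,0,0,0,0,0,0,0.4]'

```text
t: 13.8
eef_pos: [592.5, 209.5, 282.1]
tcp_rot: [-1.837, 1.551, -3.072]
ft_force: [0.2, 0.1, -0.6]
opening: 0.552
```

```bash
python3 - <<'E'
from mv import *
plan([596.5,201,55],0.344); print(env.state()['ft_force'],env.state()['opening']*95)
E
```

```text
tip [588.8 209.2  92.2] jawyaw 0.336 shift(tool) [37.1  1.7  9.5] dist 38 t 13.8
  rot [-0.008 -0.005  0.019] j6 if -/+ -0.13 -0.08
  rot [3.133 0.03  0.008] j6 if -/+ 3.01 -3.22
[ 0.23238727  0.11329416 -0.56621235] 52.478242293561095
```

>>> jog_arm --deltas '[0,2,9,-0.008,-0.005,0.019,0.4,25,0,0,0,0,0,0.4,15,0,0,0,0,0,0.4,0,0,0,0,0,0,0.4]'

```text
t: 14.3
eef_pos: [599.2, 198.5, 242.0]
tcp_rot: [1.356, 1.567, 0.127]
ft_force: [-0.7, 0.5, 0.1]
opening: 0.552
```

```bash
python3 - <<'E'
from mv import *
snap('wrist','w9')
plan([596.5,201,26.6],0.344); print(env.state()['ft_force'],env.state()['opening']*95)
E
```

```text
tip [600.2 198.7  52.7] jawyaw 0.342 shift(tool) [26.1 -1.9 -3.2] dist 26 t 14.35
  rot [-0.002  0.001 -0.005] j6 if -/+ -0.12 -0.13
  rot [ 3.14e+00 -8.00e-03 -2.00e-03] j6 if -/+ 3.02 -3.27
[-0.70757744  0.13108945 -0.15759275] 52.993764732005715
```

View pics/w9.png

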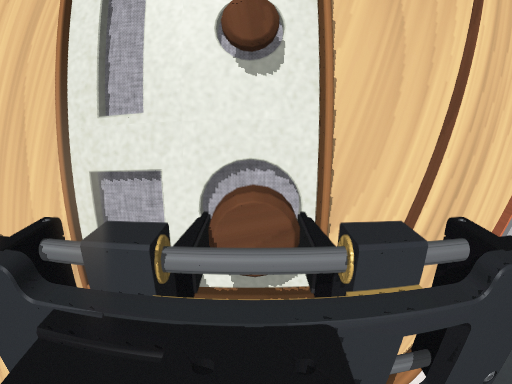

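The bun foot is over the large recess, about 3 mm off towards the near corner. Correct for that and lower it.

>>> jog_arm --deltas '[0,-3,-3,0,0,-0.004,0.4,14,0,0,0,0,0,0.4,8,0,0,0,0,0,0.4,0,0,0,0,0,0,0.4]'

```text
t: 14.85
eef_pos: [595.4, 200.5, 220.8]
tcp_rot: [1.149, 1.568, -0.08]
ft_force: [-1.0, -0.1, -1.4]
opening: 0.558
```

```bash
python3 - <<'E'
from mv import *
plan([596.5,201,26.6],0.344); print(env.state()['ft_force'],env.state()['opening']*95)
E
```

```text
tip [596.  200.5  30.8] jawyaw 0.342 shift(tool) [ 4.2  1.1 -0.1] dist 4 t 14.85
  rot [-0.002  0.001 -0.003] j6 if -/+ -0.12 -0.12
  rot [ 3.14e+00 -5.00e-03 -2.00e-03] j6 if -/+ 3.02 -3.26
[-0.95765343 -0.10142953 -1.37854177] 53.00189351580503
```

>>> jog_arm --deltas '[4,1,0,0,0,0,0.4,0,0,0,0,0,0,0.4,0,0,0,0,0,0,0.63,0,0,0,0,0,0,0.63,0,0,0,0,0,0,0.63,-20,0,0,0,0,0,0.63,-50,0,0,0,0,0,0.63,-50,0,0,0,0,0,0.63,0,0,0,0,0,0,0.63]'

```text
t: 15.98
eef_pos: [596.3, 200.9, 340.1]
tcp_rot: [1.14, 1.568, -0.089]
ft_force: [0.2, 0.0, 0.2]
opening: 0.624
```

```bash
python3 - <<'E'
from mv import *
snap('wrist','w10')
plan([590,-400,200],0.2); print(env.state()['ft_force'])
E
```

```text
tip [595.9 200.7 147.9] jawyaw 0.342 shift(tool) [ -51.5 -207.2  564.1] dist 603 t 16.025
  rot [0.142 0.001 0.   ] j6 if -/+ -0.9 0.66
  rot [-2.999e+00 -1.000e-03  1.000e-03] j6 if -/+ -4.04 3.8
[-0.78291145 -0.45844585  0.2016787 ]
```

View pics/w10.png

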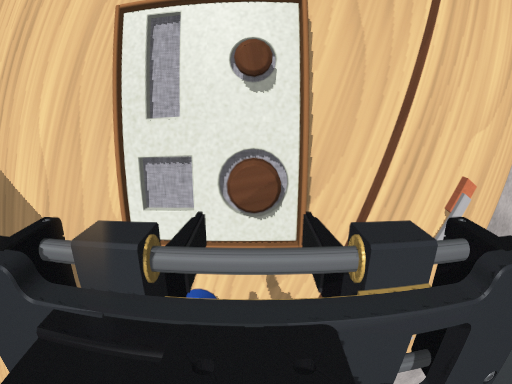

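The bun foot is centred and level at (254,185), and the knob hasn't moved. Now move so the wrist camera sees the square foot.

>>> jog_arm --deltas '[-25,-18,50,0,0,0,0.63,-20,-18,50,0,0,0,0.63,0,-18,50,0,0,0,0.63,0,-18,50,0,0,0,0.63,0,-18,50,0,0,0,0.63,0,-18,50,0,0,0,0.63,0,-18,50,0,0,0,0.63,0,-18,50,0,0,0,0.63,0,-18,50,0,0,0,0.63,0,0,0,0,0,0,0.63]'

```text
t: 17.27
eef_pos: [593.5, -292.2, 368.0]
tcp_rot: [-2.127, 1.55, 2.929]
ft_force: [-0.2, 0.5, 0.0]
opening: 0.628
```

```bash
python3 - <<'E'
from mv import *
plan([590,-400,200],0.2); print(env.state()['ft_force'])
E
```

```text
tip [ 589.7 -291.4  178. ] jawyaw 0.344 shift(tool) [-22.4 -40.1 100. ] dist 110 t 17.275
  rot [ 0.144 -0.01   0.019] j6 if -/+ -0.89 -0.9
  rot [-2.997 -0.028 -0.015] j6 if -/+ -4.03 2.24
[-0.23975735  0.45927041  0.03697105]
```

>>> jog_arm --deltas '[-10,-20,50,0.05,-0.01,0.019,0.63,-10,-20,50,0.05,0,0,0.63,0,0,0,0,0,0,0.63]'

```text
t: 17.65
eef_pos: [587.4, -400.9, 382.9]
tcp_rot: [-2.75, 1.563, 2.205]
ft_force: [-0.7, 0.6, 0.4]
opening: 0.628
```

```bash
python3 - <<'E'
from fitw import *
from mv import *
snap('wrist','w11')
print('sq',fitw('w11','sq',(609,-336),[.1,.25,.5,.8],'pics/f3.png'))
print('long',fitw('w11','long',(448,-324),[.3,.5,.7],'pics/f4.png'))
cv2.imwrite('pics/f.png',np.hstack([cv2.resize(cv2.imread('pics/f3.png'),(400,400)),cv2.resize(cv2.imread('pics/f4.png'),(400,400))]))
E
```

```text
sq (array([ 6.0680e+02, -3.3572e+02,  4.7000e-01]), np.float64(0.154))
long (array([ 447.48, -324.29,    0.56]), np.float64(0.238))
```

View pics/w11.png

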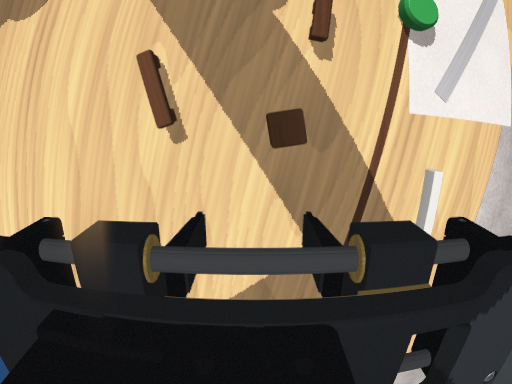

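View pics/f.png

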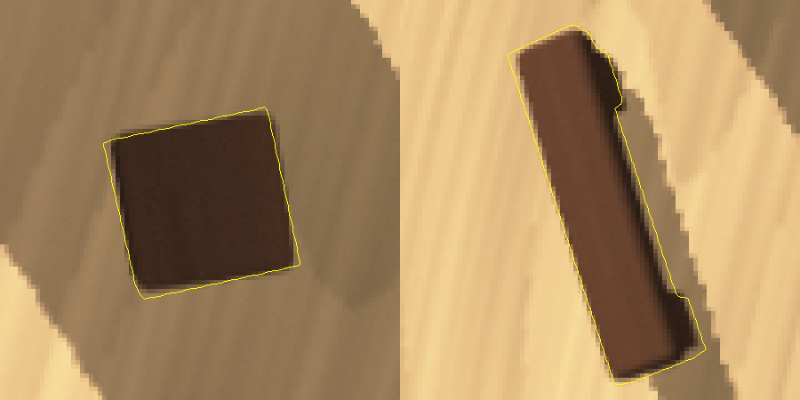

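```bash
python3 - <<'E'
from h import *
d=load('w11')
u,v=proj(d,[609,-336,20],True);u0=int(u)-45;v0=int(v)-45
P=[px(d,u0+a/4.444-.5,v0+b/4.444-.5,40,True)[:2] for a,b in((118,131),(268,117),(294,262),(137,287))]
P=np.array(P);print(P.round(1),P.mean(0))
for i in range(4): e=P[(i+1)%4]-P[i];print(np.hypot(*e).round(1),np.arctan2(e[1],e[0])%(np.pi/2))
u,v=proj(d,[448,-324,20],True);u0=int(u)-45;v0=int(v)-45
P=np.array([px(d,u0+a/4.444-.5,v0+b/4.444-.5,30,True)[:2] for a,b in((517,55),(580,33),(672,362),(616,380))-np.array([400,0])])
print(P.round(1),P.mean(0))
for i in range(4): e=P[(i+1)%4]-P[i];print(np.hypot(*e).round(1),np.arctan2(e[1],e[0])%(np.pi/2))
E
```

```text
[[ 581.9 -324. ]
 [ 616.4 -311.2]
 [ 631.8 -344.1]
 [ 595.8 -359.9]] [ 606.45921108 -334.80794675]
36.8 0.3544384592283932
36.3 0.4378079026645194
39.3 0.4131970209098226
38.5 0.3687554417439789
[[ 416.4 -289. ]
 [ 432.8 -280.7]
 [ 478.9 -361.1]
 [ 464.8 -368.8]] [ 448.23923774 -324.88454012]
18.4 0.4659442678728396
92.7 0.5196178848066788
16.0 0.4978545062831121
93.3 0.5453624206432934
```

Square foot at (606.9,-335.2), yaw about 0.40. Long pull at (448,-324.5), yaw about 0.53. Grasp the square foot.

```bash
python3 - <<'E'
from mv import *
plan([607,-335.2,65],0.4)
E
```

```text
tip [ 586.7 -397.8  192.4] jawyaw 0.244 shift(tool) [127.8  34.6 -56.3] dist 144 t 17.7
  rot [-0.156 -0.008  0.003] j6 if -/+ -1.0 -0.87
  rot [2.986 0.004 0.013] j6 if -/+ 2.14 -4.01
```

>>> jog_arm --deltas '[30,17,-28,-0.001,-0.008,0.003,0.63,40,17,-28,0,0,0,0.63,40,0,0,-0.155,0,0,0.63,15,0,0,0,0,0,0.63,0,0,0,0,0,0,0.63]'

```text
t: 18.32
eef_pos: [608.2, -326.5, 251.8]
tcp_rot: [-2.715, 1.565, 2.404]
ft_force: [0.1, 0.4, -0.0]
opening: 0.631
```

```bash
python3 - <<'E'
from mv import *
snap('wrist','w12')
plan([607,-335.2,15],0.4)
E
```

```text
tip [ 607.7 -326.1   62.6] jawyaw 0.407 shift(tool) [47.6 -4.4  7.5] dist 48 t 18.375
  rot [ 0.007 -0.004  0.002] j6 if -/+ -1.0 -0.99
  rot [-3.135e+00 -3.000e-03 -6.000e-03] j6 if -/+ -4.14 2.15
```

View pics/w12.png

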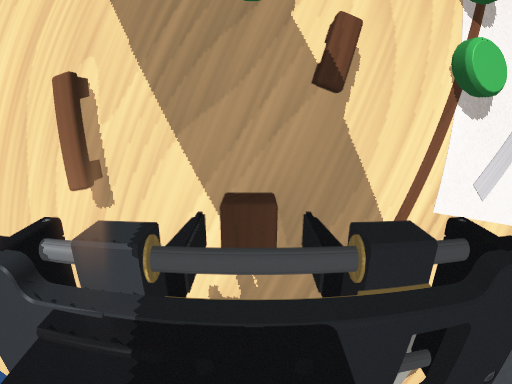

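The square foot at (249,222) is lined up with the jaws. Descend.

>>> jog_arm --deltas '[0,-4,7.5,0,-0.004,0.002,0.63,25,0,0,0,0,0,0.63,20,0,0,0,0,0,0.63,0,0,0,0,0,0,0.63]'

```text
t: 18.88
eef_pos: [608.1, -338.1, 211.6]
tcp_rot: [0.583, 1.562, -0.586]
ft_force: [0.1, -0.1, 0.7]
opening: 0.631
```

```bash
python3 - <<'E'
from mv import *
plan([607,-335.2,15],0.4)
E
```

```text
tip [ 609.5 -339.    21.6] jawyaw 0.401 shift(tool) [ 6.5  0.1 -3.1] dist 7 t 18.875
  rot [ 0.001  0.007 -0.005] j6 if -/+ -1.0 -1.01
  rot [-3.14   0.008  0.012] j6 if -/+ -4.14 2.13
```

>>> jog_arm --deltas '[6.5,0,-4,0,0.007,-0.005,0.63,0,0,0,0,0,0,0.63,0,0,0,0,0,0,0.25,0,0,0,0,0,0,0.25,0,0,0,0,0,0,0.25,0,0,0,0,0,0,0.25]'

```text
t: 19.62
eef_pos: [606.9, -334.6, 207.1]
tcp_rot: [0.464, 1.568, -0.705]
ft_force: [0.1, -0.0, -0.6]
opening: 0.419
```

```bash
python3 - <<'E'
from mv import *
plan([607,-335.2,15],0.4);print(env.state()['opening']*95)
E
```

```text
tip [ 607.3 -335.    17.1] jawyaw 0.401 shift(tool) [ 2.1 -0.1  0.6] dist 2 t 19.625
  rot [ 0.001  0.003 -0.001] j6 if -/+ -1.0 -1.0
  rot [-3.141e+00  2.000e-03  4.000e-03] j6 if -/+ -4.14 2.14
39.77510509971369
```

>>> jog_arm --deltas '[-20,0,0,0,0,0,0.25,-50,0,0,0,0,0,0.25,-50,0,0,0,0,0,0.25,0,0,0,0,0,0,0.25]'

```text
t: 20.12
eef_pos: [606.6, -334.4, 334.6]
tcp_rot: [0.498, 1.566, -0.672]
ft_force: [-0.3, 0.4, -1.0]
opening: 0.421
```

```bash
python3 - <<'E'
from mv import *
snap('wrist','w13')
plan([509.9,170,110],0.344); print(env.state()['ft_force'],env.state()['opening']*95)
E
```

```text
tip [ 606.5 -334.4  142.3] jawyaw 0.401 shift(tool) [  31.7  108.  -501.9] dist 514 t 20.175
  rot [ 0.057  0.001 -0.001] j6 if -/+ -0.12 -1.88
  rot [-3.085e+00  1.000e-03  2.000e-03] j6 if -/+ -3.26 1.26
[ 0.50254003 -1.24012077 -1.17488964] 39.38279682584603
```

View pics/w13.png

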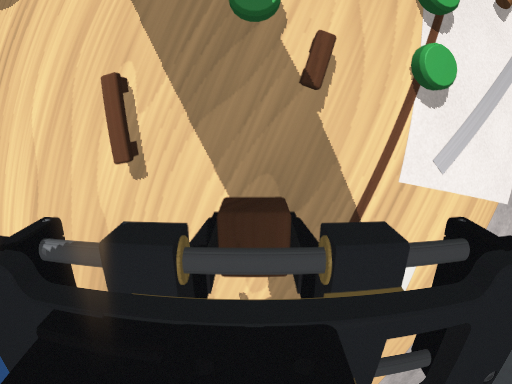

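The square foot is held upright at (254,225). Carry it over.

>>> jog_arm --deltas '[0,11,-52,0,0,0,0.25,0,11,-52,0,0,0,0.25,0,11,-52,0,0,0,0.25,0,11,-52,0,0,0,0.25,0,11,-52,0,0,0,0.25,0,11,-52,0,0,0,0.25,0,11,-52,0,0,0,0.25,0,11,-52,0,0,0,0.25,0,11,-52,0.05,0,0,0.25,0,0,0,0,0,0,0.25]'

```text
t: 21.42
eef_pos: [509.1, 149.2, 325.7]
tcp_rot: [-2.001, 1.558, 3.059]
ft_force: [1.1, -0.3, -0.2]
opening: 0.422
```

```bash
python3 - <<'E'
from mv import *
plan([509.9,170,75],0.344); print(env.state()['ft_force'],env.state()['opening']*95)
E
```

```text
tip [506.7 149.4 135.7] jawyaw 0.347 shift(tool) [ 60.7   8.6 -19. ] dist 64 t 21.425
  rot [ 0.003 -0.005  0.011] j6 if -/+ -0.15 -0.23
  rot [-3.138 -0.018 -0.008] j6 if -/+ -3.29 2.91
[ 1.07810665 -0.27247451 -0.17910147] 40.09838396642597
```

>>> jog_arm --deltas '[0,9,-19,0,-0.005,0.011,0.25,30,0,0,0,0,0,0.25,30,0,0,0,0,0,0.25,0,0,0,0,0,0,0.25]'

```text
t: 21.92
eef_pos: [511.1, 168.5, 262.9]
tcp_rot: [-1.553, 1.568, -2.775]
ft_force: [0.6, -0.0, -1.1]
opening: 0.418
```

```bash
python3 - <<'E'
from mv import *
snap('wrist','w14')
plan([509.9,170,29.1],0.344); print(env.state()['ft_force'],env.state()['opening']*95)
E
```

```text
tip [511.2 168.4  74. ] jawyaw 0.348 shift(tool) [44.9 -0.9 -1.9] dist 45 t 21.975
  rot [0.004 0.    0.001] j6 if -/+ -0.14 -0.16
  rot [-3.137e+00 -2.000e-03  1.000e-03] j6 if -/+ -3.29 2.98
[ 0.37935624 -0.9952046   0.28263514] 39.981700030214846
```

View pics/w14.png

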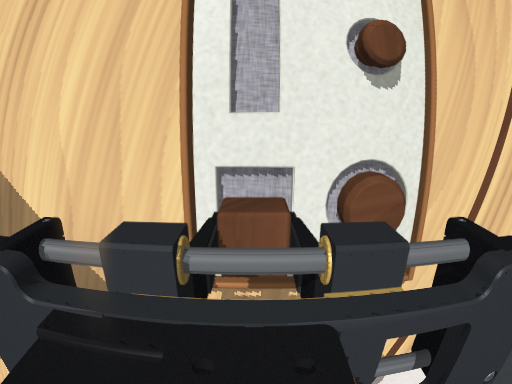

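The foot is aligned over the square recess. Lower it.

>>> jog_arm --deltas '[0,-1,-2,0.003,0,0,0.25,25,0,0,0,0,0,0.25,15,0,0,0,0,0,0.25,0,0,0,0,0,0,0.25]'

```text
t: 22.48
eef_pos: [510.6, 169.4, 226.8]
tcp_rot: [1.284, 1.567, 0.057]
ft_force: [-0.2, 1.4, -0.9]
opening: 0.417
```

```bash
python3 - <<'E'
from mv import *
plan([509.9,170,29.1],0.344); print(env.state()['ft_force'],env.state()['opening']*95)
E
```

```text
tip [511.4 169.5  36.8] jawyaw 0.344 shift(tool) [ 7.7 -0.5 -0.8] dist 8 t 22.475
  rot [-0.     0.001 -0.004] j6 if -/+ -0.14 -0.15
  rot [ 3.141e+00 -6.000e-03 -2.000e-03] j6 if -/+ 3.0 -3.29
[-0.18373457  1.38125095 -0.86028605] 39.58570483040032
```

>>> jog_arm --deltas '[7.5,-0.5,-0.8,0,0,-0.003,0.25,0,0,0,0,0,0,0.25]'

```text
t: 22.72
eef_pos: [510.1, 170.1, 220.0]
tcp_rot: [1.011, 1.568, -0.216]
ft_force: [-0.5, -0.3, -0.8]
opening: 0.419
```

```bash
python3 - <<'E'
from mv import *
plan([509.9,170,29.1],0.344); print(env.state()['ft_force'],env.state()['opening']*95)
E
```

```text
tip [510.6 170.   30. ] jawyaw 0.344 shift(tool) [ 0.9 -0.3  0. ] dist 1 t 22.725
  rot [-0.     0.001 -0.002] j6 if -/+ -0.14 -0.14
  rot [ 3.142e+00 -4.000e-03 -2.000e-03] j6 if -/+ 3.0 -3.28
[-0.52805087 -0.34012387 -0.7685951 ] 39.78499592216519
```

>>> jog_arm --deltas '[0.7,0,0,0,0,0,0.25,0,0,0,0,0,0,0.54,0,0,0,0,0,0,0.54,0,0,0,0,0,0,0.54,-20,0,0,0,0,0,0.54,-50,0,0,0,0,0,0.54,-50,0,0,0,0,0,0.54,0,0,0,0,0,0,0.54]'

```text
t: 23.72
eef_pos: [510.0, 170.2, 343.3]
tcp_rot: [1.047, 1.568, -0.18]
ft_force: [0.0, -0.7, -0.7]
opening: 0.542
```

```bash
python3 - <<'E'
from mv import *
snap('wrist','w15')
plan([448,-324.5,100],0.525); print(env.state()['ft_force'])
E
```

```text
tip [509.7 169.9 151.5] jawyaw 0.344 shift(tool) [  52.  -224.8  444.8] dist 501 t 23.775
  rot [-0.181  0.001  0.001] j6 if -/+ -1.27 0.99
  rot [ 2.96e+00  1.00e-03 -2.00e-03] j6 if -/+ 1.87 -2.16
[-0.59693923  0.50657385 -0.94617932]
```

View pics/w15.png

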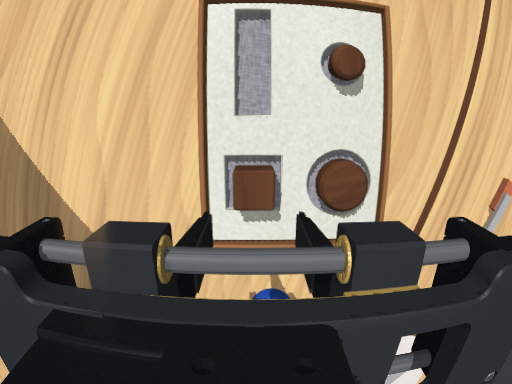

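The square foot sits flat and square in its recess at (254,187). Now the long pull.

>>> jog_arm --deltas '[0,-25,49,0,0,0,0.5,0,-25,49,0,0,0,0.5,0,-25,49,0,0,0,0.5,0,-25,49,0,0,0,0.5,0,-25,49,0,0,0,0.5,0,-25,49,0,0,0,0.5,0,-25,49,0,0,0,0.5,0,-25,49,0,0,0,0.5,0,-25,49,-0.18,0,0,0.5,0,0,0,0,0,0,0.5]'

```text
t: 25.02
eef_pos: [443.3, -335.9, 327.9]
tcp_rot: [-2.496, 1.553, 2.749]
ft_force: [-0.4, 0.7, -0.1]
opening: 0.504
```

```bash
python3 - <<'E'
from mv import *
plan([448,-324.5,70],0.525); print(env.state()['ft_force'])
E
```

```text
tip [ 440.2 -334.6  137.9] jawyaw 0.533 shift(tool) [67.9 10.6 -6.5] dist 69 t 25.025
  rot [ 0.008 -0.014  0.011] j6 if -/+ -1.26 -1.32
  rot [-3.134 -0.017 -0.022] j6 if -/+ -4.41 1.82
[-0.4213866   0.69115179 -0.14714329]
```

>>> jog_arm --deltas '[0,10.5,-6.5,0.008,-0.014,0.011,0.5,35,0,0,0,0,0,0.5,30,0,0,0,0,0,0.5,0,0,0,0,0,0,0.5]'

```text
t: 25.52
eef_pos: [450.4, -318.7, 259.2]
tcp_rot: [2.613, 1.568, 1.563]
ft_force: [0.6, 0.1, -0.3]
opening: 0.5
```

```bash
python3 - <<'E'
from mv import *
snap('wrist','w16')
plan([448,-324.5,15],0.525); print(env.state()['ft_force'])
E
```

```text
tip [ 450.8 -318.6   70.4] jawyaw 0.521 shift(tool) [55.4 -5.1  3.6] dist 56 t 25.575
  rot [-0.004 -0.001 -0.002] j6 if -/+ -1.27 -1.24
  rot [ 3.137e+00 -3.000e-03  1.000e-03] j6 if -/+ 1.87 -4.39
[-0.09875771  0.44975108 -0.89477621]
```

View pics/w16.png

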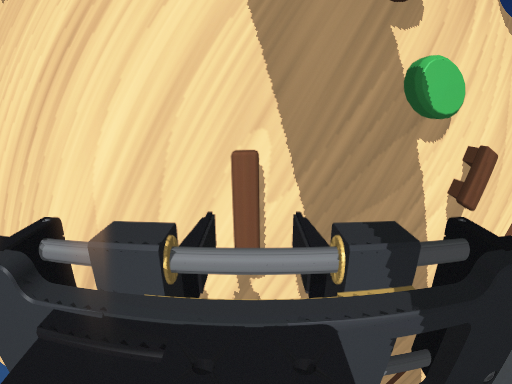

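The long pull at (245,205) is nearly parallel to the fingers and about 5 mm to one side, which agrees with the computed shift.

>>> jog_arm --deltas '[5,-5,3.5,0,0,0,0.5,25,0,0,0,0,0,0.5,20,0,0,0,0,0,0.5,0,0,0,0,0,0,0.5]'

```text
t: 26.08
eef_pos: [449.0, -324.3, 213.2]
tcp_rot: [0.602, 1.563, -0.448]
ft_force: [0.0, 0.6, 0.8]
opening: 0.499
```

```bash
python3 - <<'E'
from mv import *
plan([448,-324.5,14.5],0.525); print(env.state()['ft_force'])
E
```

```text
tip [ 450.3 -324.9   23.2] jawyaw 0.521 shift(tool) [ 8.7 -1.  -0.4] dist 9 t 26.075
  rot [-0.004  0.006 -0.004] j6 if -/+ -1.27 -1.26
  rot [ 3.138 -0.007 -0.01 ] j6 if -/+ 1.87 -4.41
[0.02413557 0.63063659 0.80639321]
```

>>> jog_arm --deltas '[9.5,-1,-1,0,0.006,-0.004,0.5,0,0,0,0,0,0,0.5,0,0,0,0,0,0,0.1,0,0,0,0,0,0,0.1,0,0,0,0,0,0,0.1,0,0,0,0,0,0,0.1]'

```text
t: 26.82
eef_pos: [448.0, -324.4, 206.0]
tcp_rot: [0.334, 1.567, -0.716]
ft_force: [-0.2, -0.1, -0.1]
opening: 0.21
```

```bash
python3 - <<'E'
from mv import *
plan([448,-324.5,15],0.525); print(env.state()['ft_force'],env.state()['opening']*95)
E
```

```text
tip [ 448.6 -324.9   16. ] jawyaw 0.521 shift(tool) [ 1.  -0.1  0.1] dist 1 t 26.825
  rot [-0.004  0.004 -0.001] j6 if -/+ -1.27 -1.26
  rot [ 3.137e+00 -2.000e-03 -6.000e-03] j6 if -/+ 1.87 -4.4
[-0.23351332 -0.07772798 -0.09802825] 19.944288584865202
```

>>> jog_arm --deltas '[-20,0,0,0,0,0,0.1,-50,0,0,0,0,0,0.1,-50,0,0,0,0,0,0.1,0,0,0,0,0,0,0.1]'

```text
t: 27.32
eef_pos: [447.7, -324.1, 328.9]
tcp_rot: [0.36, 1.568, -0.69]
ft_force: [-0.2, -0.2, -1.7]
opening: 0.206
```

```bash
python3 - <<'E'
from mv import *
snap('wrist','w17')
plan([467.5,288.6,120],0.344); print(env.state()['ft_force'],env.state()['opening']*95)
E
```

```text
tip [ 447.4 -323.8  137.1] jawyaw 0.521 shift(tool) [  17.3  322.1 -521.4] dist 613 t 27.375
  rot [ 0.177 -0.     0.   ] j6 if -/+ 0.09 -2.62
  rot [-2.965e+00 -0.000e+00 -1.000e-03] j6 if -/+ -3.05 0.52
[ 0.05565358 -0.17697477 -0.32501425] 19.73859076663812
```

View pics/w17.png

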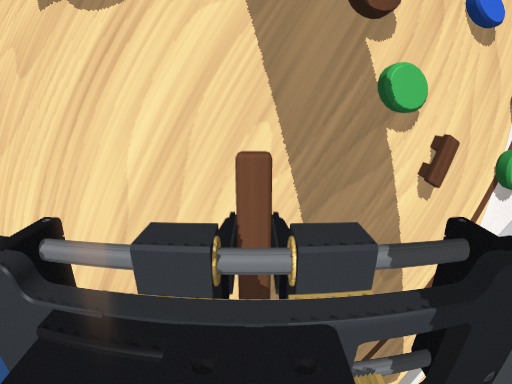

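The pull is held straight and level at (254,205). Carry it.

>>> jog_arm --deltas '[0,30,-44,0,0,0,0.1,0,30,-44,0,0,0,0.1,0,30,-44,0,0,0,0.1,0,30,-44,0,0,0,0.1,0,30,-44,0,0,0,0.1,0,29,-46,0,0,0,0.1,0,29,-46,0,0,0,0.1,0,29,-46,0,0,0,0.1,0,29,-46,0.02,0,0,0.1,0,0,0,0,0,0,0.1]'

```text
t: 28.62
eef_pos: [476.6, 173.4, 315.1]
tcp_rot: [-2.237, 1.553, 2.972]
ft_force: [-0.0, 0.2, 0.3]
opening: 0.207
```

```bash
python3 - <<'E'
from mv import *
plan([467.5,288.6,120],0.344); print(env.state()['ft_force'],env.state()['opening']*95)
E
```

```text
tip [473.2 174.  125.1] jawyaw 0.497 shift(tool) [   5.6   47.  -105.6] dist 116 t 28.625
  rot [ 0.153 -0.01   0.015] j6 if -/+ 0.07 -0.64
  rot [-2.988 -0.023 -0.015] j6 if -/+ -3.07 2.5
[-0.028918    0.21041927  0.27581892] 19.629499173580832
```

>>> jog_arm --deltas '[0,23,-50,0,-0.01,0.015,0.1,0,24,-50,0,0,0,0.1,0,0,0,0.145,0,0,0.1,20,0,0,0,0,0,0.1,0,0,0,0,0,0,0.1]'

```text
t: 29.25
eef_pos: [470.0, 284.2, 288.8]
tcp_rot: [-1.576, 1.562, -2.8]
ft_force: [-0.6, -0.7, 0.1]
opening: 0.209
```

```bash
python3 - <<'E'
from mv import *
plan([467.5,288.6,65],0.344); print(env.state()['ft_force'],env.state()['opening']*95)
E
```

```text
tip [468.4 283.6  98.8] jawyaw 0.346 shift(tool) [33.8 -0.6 -5. ] dist 34 t 29.25
  rot [ 0.002 -0.     0.009] j6 if -/+ 0.09 0.06
  rot [-3.139 -0.014 -0.   ] j6 if -/+ -3.05 3.21
[-0.55184637 -0.70094968  0.12596718] 19.82764838009138
```

>>> jog_arm --deltas '[0,-0.6,-5,0,0,0.009,0.1,25,0,0,0,0,0,0.1,10,0,0,0,0,0,0.1,0,0,0,0,0,0,0.1]'

```text
t: 29.75
eef_pos: [468.4, 287.9, 254.2]
tcp_rot: [1.604, 1.568, 0.378]
ft_force: [-0.7, 0.6, -0.5]
opening: 0.21
```

```bash
python3 - <<'E'
from mv import *
snap('wrist','w18')
plan([467.5,288.6,28],0.344); print(env.state()['ft_force'],env.state()['opening']*95)
E
```

```text
tip [468.9 288.1  64.6] jawyaw 0.345 shift(tool) [36.6 -0.7 -0.9] dist 37 t 29.8
  rot [ 0.001 -0.    -0.003] j6 if -/+ 0.09 0.08
  rot [-3.141  0.005 -0.   ] j6 if -/+ -3.05 3.23
[-0.37763274 -0.63934867 -0.24781389] 20.06910698499071
```

View pics/w18.png

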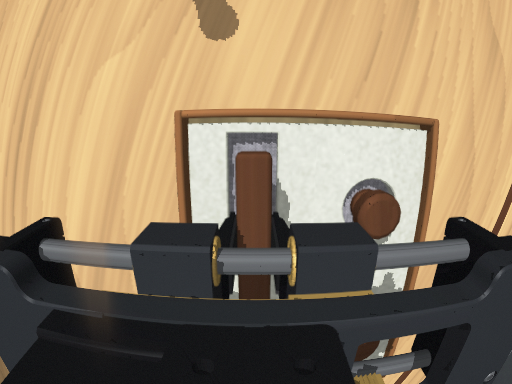

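The pull is centred over the slot (columns 228–278) and parallel to it. Lower it.

>>> jog_arm --deltas '[15,-0.7,-0.9,0,0,-0.002,0.1,15,0,0,0,0,0,0.1,0,0,0,0,0,0,0.1]'

```text
t: 30.18
eef_pos: [467.6, 288.6, 223.5]
tcp_rot: [1.691, 1.569, 0.465]
ft_force: [-0.6, 0.0, -0.8]
opening: 0.204
```

```bash
python3 - <<'E'
from mv import *
plan([467.5,288.6,28],0.344); print(env.state()['ft_force'],env.state()['opening']*95)
E
```

```text
tip [468.  288.8  33.5] jawyaw 0.345 shift(tool) [ 5.5 -0.1 -0. ] dist 6 t 30.175
  rot [ 0.001 -0.    -0.002] j6 if -/+ 0.09 0.09
  rot [-3.141  0.004 -0.   ] j6 if -/+ -3.05 3.23
[-0.63007586  0.00629719 -0.7812764 ] 19.33842462213793
```

>>> jog_arm --deltas '[5,0,0,0,0,0,0.1,0.5,0,0,0,0,0,0.1,0,0,0,0,0,0,0.35,0,0,0,0,0,0,0.35,0,0,0,0,0,0,0.35,-20,0,0,0,0,0,0.35,-50,0,0,0,0,0,0.35,-50,0,0,0,0,0,0.35,-30,-10,40,0,0,0,0.35,-20,40,40,0,0,0,0.35]'

```text
t: 31.42
eef_pos: [521.4, 223.5, 392.3]
tcp_rot: [-1.48, 1.57, -2.702]
ft_force: [0.3, 1.0, -0.2]
opening: 0.352
```

>>> jog_arm --deltas '[0,30,50,0,0,0,0.35,0,0,10,0,0,0,0.35,0,0,0,0,0,0,0.35]'

```text
t: 31.8
eef_pos: [572.8, 174.3, 394.3]
tcp_rot: [1.42, 1.567, 0.195]
ft_force: [-0.8, 0.0, 0.9]
opening: 0.35
```

```bash
python3 - <<'E'
from mv import *
from tray import *
snap('wrist','w19'); d=snap('side','s19'); e=snap('scene','e19')
print(env.state()['t'],env.state()['eef_pos'],env.state()['ft_force'])
a=cv2.resize(d['image'][105:195,165:285],(400,300),interpolation=3);b=cv2.resize(e['image'][105:210,250:390],(400,300),interpolation=3)
cv2.imwrite('pics/fin.png',np.clip(255*(np.vstack([np.hstack([a,b])])/255.)**.6,0,255).astype(np.uint8)[:,:,::-1])
E
```

```text
31.95 [572.27884024 175.4839477  394.43279095] [ 0.35736958  0.39581196 -0.97753145]
```

View pics/w19.png

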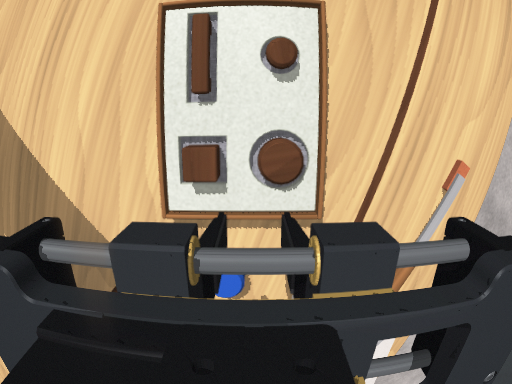

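View pics/fin.png

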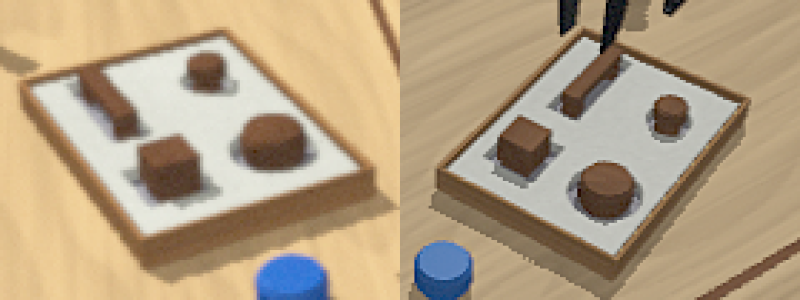

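View pics/s19.png

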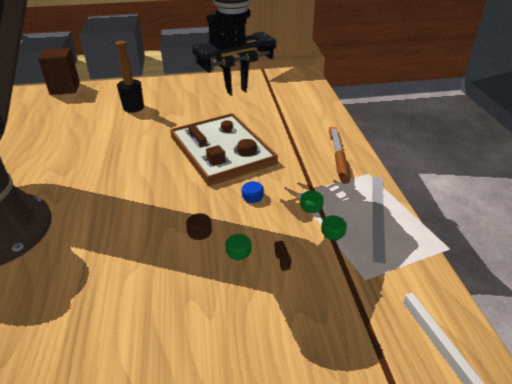

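In the last pictures all four fittings sit upright in their recesses: pull (201,53), knob (281,53), square foot (201,163), bun foot (280,160). The look-alikes are where they were at the start, and the gripper is clear. I'm handing the job in.

```bash
python3 -c "
from cell import env
print(env.job_done(), env.state()['t'])"
```

```text
the job is handed in; nothing more can be done
the job is handed in; nothing more can be done
```

All four fittings are in the tray, placed in the order asked: knob, solid bun foot, square foot, long bar pull. Each stands upright in the recess cut to its shape. I handed the job in at about 32 s on the robot's clock.

- **Last checks:** the final wrist, side and scene pictures, taken with the gripper open and well clear, show all four upright in their recesses. The wrist force I read between moves stayed around 2 N or less.
- **Look-alikes:** the bored ring, the short pull and the blue and green rounds were not touched. The ring's hole showed clearly in the wrist view before I reached for the bun foot, and the last side picture shows all of these where they started.
- **Disagreements:** the cameras differed by up to about 4 mm on the tray and the objects, so I relied mainly on the wrist camera. The automatic fit of the square foot's angle (0.47 rad) was off against its visible edges, so I used 0.40 from its corners.
- **Not measured:** I judged that the fittings sit flat from the pictures and the set-down heights, not from a contact force.

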